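# Fetch the egg timer from behind the condiments

## Task

The egg timer stands at the back of the spice stand, hemmed in by the pepper mill, the spice jar and the salt shaker. Move all three of them onto the serving board, then take the egg timer out and set it on the middle of the round cork coaster, and only then put the mill, the jar and the shaker back, each on the very place of the stand where it stood before. Keep everything upright, set things down rather than dropping them, and leave the salt pot, the pinch pot and the mug alone.

Things in the scene. Friction and masses are not known exactly. Their poses are not given: they have to be found in the camera images.
- egg_timer: Kitchen timer, 54 mm across, 41 mm high: cream body (52 mm across, up to 22 mm) under a fluted green dial (48 mm across, does not turn). 75 g. Origin at the centre of its underside, z up; round, its yaw at the start is arbitrary. Loose. Stands at the back middle of the spice stand, 2 to 9 mm from the three condiments.
- pepper_mill: Turned wooden pepper mill (the one on the stand) with a small metal knob, 58 mm across at the base, 120 mm high; its round head, 49 mm across, lies 87 to 109 mm above its underside and is the easiest grip (does not turn). 180 g. Origin at the centre of its underside, z up; round, its yaw at the start is arbitrary. Loose. 
- spice_jar: Clear spice jar with a dark green screw cap, cylinder 45 mm across, 106 mm high; the cap takes the top 20 mm. 110 g. Origin at the centre of its underside, z up; round, its yaw at the start is arbitrary. Loose. 
- salt_shaker: White salt shaker with a grey perforated top, 44 mm across over the lower body (up to about 70 mm), top 34 mm across, 90 mm high. 100 g. Origin at the centre of its underside, z up; round, its yaw at the start is arbitrary. Loose. 
- spice_stand: Low wooden stand, 140 (x) by 180 (y) by 12 mm thick, fixed; thin rail, 35 mm high, along its back at x = +64 mm. Origin: centre of underside; +x to the back. Four flush round cork inlays mark the places (x, y in mm): back middle (25, 0) the timer; front (-33, 0), left (27, 58), right (27, -58) one condiment each, centred; which is where differs from start to start.
- board: Dark wooden serving board lying flat, 130 mm (x) by 220 mm (y), 14 mm thick, fixed, empty at the start. Origin at the centre of its underside, x across, y along it, z up. (Mind the wall shelf over the back of the worktop: front edge at x = 0.58 m, underside 0.45 m above the worktop; wrists that swing forward can hit it.)
- coaster: Round cork coaster, 90 mm across, 8 mm thick, fixed, empty at the start. Origin at the centre of its underside.
- salt_pot: Bystander: turned wooden salt pot with lid, 69 mm across, 58 mm high, further back on the worktop. Origin under its centre. Leave it.
- pinch_pot: Bystander: small speckled dish, 67 mm across, 30 mm high, further back on the worktop. Origin under its centre. Leave it.
- small_mug: Bystander: small white mug, 59 mm by 83 mm with its handle, 55 mm high, at the other end of the work from the coaster. Origin on its underside. Leave it.
There are look-alikes about, which are no part of the job. What is shaped like the egg_timer but purple or yellow is not meant.

How it is judged:
By the outcome, as a careful person would: the job done as asked, in the order asked, and still so for the second after the job is handed in, with the robot touching nothing.
It also fails if it takes over 141 s, if anything falls off the work surface, if the arm or the gripper's body presses on something with over 40 N, if the wrist force passes 120 N, or if a joint passes its speed limit or range.

## Robot

A 6-joint arm with a two-finger parallel gripper is mounted at the origin on a cart in front of the work surface, level with it; the furniture and walls round the work are solid. World frame = base frame: x ahead of the robot, y to its left, z up, the work surface at z = 0. Lengths are in m, angles in rad, forces in N, time in s.
With the tool pointing down it reaches from about 0.225 to 0.875 m from the base axis. Payload 3.4 kg.
Tool frame: the origin (TCP) lies at the very end of the fingers, on their centre line; the grasp point (between the pads) lies behind it (manip.grasp_offset is the z of the grasp point in the tool frame, in m); z points along the fingers, y is the line along which they close (so a half turn about z gives the same grasp; the last joint's range is limited). The gripper opens to 85 mm and grips with 20 to 120 N. Pads are 22 mm wide; open, the fingers measure 114 mm over their backs; the gripper's body (76 mm by 85 mm) begins 54 mm behind the grasp point. The pads swing forward as they close: fully open they stand 13 mm farther back than shut.
Start: joints at [1.015, 0.276, 1.505, -0, 1.361, -0.121], TCP at [0.242, 0.522, 0.231] pointing down, gripper open.
Joint ranges: [-2.89, 2.89], [-0.75, 2.08], [0.22, 2.7], [-1.18, 4.32], [0.11, 2.71], [-2.7, 2.7]. Speed limits (rad/s): [2.57, 2.57, 3.14, 3.14, 3.14, 3.14].

## Interface

Orientations are given as a unit quaternion [w, x, y, z].
In Python, from rig import manip gives the robot as it stands.
- The arm moves only by the shell command python3 -m pendant 'ROWS' [FORCE]. ROWS is JSON, a list of rows, each an object of numbers: "dx", "dy", "dz": the shift along the tool's x, y, z in m; "rx", "ry", "rz": the turn, a rotation vector about the tool's x, y, z in degrees; "hand": the finger opening in m, from 0 to 0.0854. In form: [{"dx": .., "dy": .., "dz": .., "rx": .., "ry": .., "rz": .., "hand": ..}, ...]. A call has 1 to 12 rows; each row shifts and turns the commanded pose from where the row before left it, along the tool's axes as they then stand; what a row does not reach is not made up. A row lasts 1/12 s, in which the tool goes at most 41.7 mm and 7.16 degrees, less where a joint would pass 70% of its speed; a pose out of reach is approached as far as the arm can. A call is refused whole if a number of a shift passes 0.0417 or a number of a turn 7.16, either way. A call with a gripper value outside its range is refused whole. The fingers move at their own pace and stop on an object; FORCE is the grip in N (left out, the last holds). Time passes only in rows, so rows that do not move let the fingers close. It gives the time, the measured TCP pose, the force, the opening and the grip force at its end, in the units of the state.
- manip.get_state(): the state, without advancing time (a new reading comes with each control period).
- manip.get_image(name): name is "scene" or "top"; returns a dict with "frame" (384x512x3 uint8, red, green, blue), "fx", "fy", "cx", "cy" (pixels), "position" and "attitude" of the camera in the world. Camera axes: x right, y up, looking along -z (the intrinsics and any distortion apply to the point x, -y, -z); pixel columns grow to the right and rows downward; lengths in m; the calibration is good to about 2 mm. A picture is of the moment at which its call begins. There is no depth.
- manip.sign_off(): hands the job in; it is judged then, once.
The state is a dict: "clock": time; "qpos": joint angles; "qd": joint speeds; "effort": joint torques, N m; "position": TCP position; "ee_rot": TCP orientation; "contact_force": force on the tool from outside, world axes, zero at the start; "moment": the same for the moment, N m; "width": finger opening in m; "gripper_force": force on a finger pad.
Only numpy, scipy, OpenCV 4.12 (cv2) and the standard library are available. Lean on these libraries where they do the work, as an engineer would, in place of code of your own. Each camera call takes 0.05 s, during which the arm holds its last target. There are 200 camera calls.

## Working session

There is one attempt and no reset: what is moved stays moved. The work goes in short steps, Python scripts to look and compute and a shell command to move; the robot and the scene stay as the last step left them, time stands still between calls to the robot, and variables do not carry over. Pictures are saved under pics/ and viewed, at most 14 in all, crops included, and the job is handed in when it is done.

```bash
mkdir -p pics
python3 - <<'E'
from rig import manip
import cv2,json
print(manip.get_state(), manip.grasp_offset)
for n in("scene","top"):
    d=manip.get_image(n); cv2.imwrite(f"pics/{n}0.png",d["frame"][:,:,::-1]); print({k:v for k,v in d.items() if k!="frame"})
E
```

```text
{'clock': 0.0, 'qpos': array([ 1.01496150e+00,  2.76584327e-01,  1.50612906e+00, -1.37900700e-05,
        1.36070582e+00, -1.20995916e-01]), 'qd': array([-0.00130542,  0.0006893 , -0.00067476,  0.0021403 , -0.00049693,
        0.00049263]), 'effort': array([-1.86695652e-04, -4.16775298e+01, -2.45805931e+01, -3.92038173e-04,
        1.09562755e-02,  4.43771953e-06]), 'position': array([0.24195233, 0.52103212, 0.23044742]), 'ee_rot': array([-2.96842236e-04,  2.15709054e-01,  9.76457255e-01, -8.63717723e-04]), 'contact_force': array([ 0.87702891, -0.19859968, -0.7387873 ]), 'moment': array([ 0.01735775,  0.01224323, -0.00979288]), 'gripper_force': 0.0, 'width': 0.08534039331362779} -0.0187
{'fx': 347.04580595801366, 'fy': 347.04580595801366, 'cx': 253.19470765229647, 'cy': 187.4700925774762, 'position': array([-0.25466427, -0.52239388,  0.55021497]), 'attitude': array([ 0.75050033,  0.44495967, -0.24818452, -0.42090925])}
{'fx': 370.89446733095997, 'fy': 370.89446733095997, 'cx': 256.33181996843456, 'cy': 189.81643567577487, 'position': array([ 0.32081044, -0.03358335,  1.07187082]), 'attitude': array([ 0.70640254,  0.04666652, -0.05641053, -0.70401388])}
```

View pics/scene0.png

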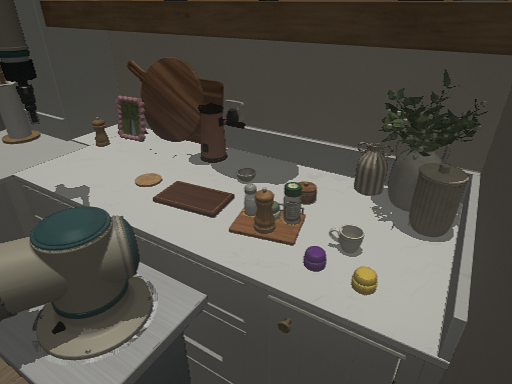

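View pics/top0.png

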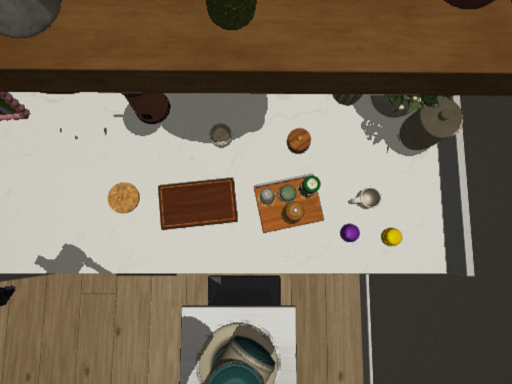

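Top view: the stand is at (289,203), with the mill in front at (295,211), the shaker on the left at (266,197) and the jar on the right at (311,185). The timer candidates are green (288,193), purple (350,233) and yellow (392,237). The green one on the stand fits the description. The board is at (198,203), the coaster at (124,198) and the mug at (369,198). I'll measure and confirm with an enlarged crop.

```bash
cat > h.py <<'E'
import numpy as np,cv2
from scipy.spatial.transform import Rotation as R
from rig import manip
def img(n): return manip.get_image(n)
def ray(d,u,v):
    w,x,y,z=d["attitude"]; r=R.from_quat([x,y,z,w])
    return np.array(d["position"]), r.apply([(u-d["cx"])/d["fx"],-(v-d["cy"])/d["fy"],-1])
def on(d,u,v,h):
    o,k=ray(d,u,v); return (o+k*(h-o[2])/k[2])[:2]
def proj(d,p):
    w,x,y,z=d["attitude"]; q=R.from_quat([x,y,z,w]).inv().apply(np.array(p)-d["position"])
    return d["cx"]+d["fx"]*q[0]/-q[2], d["cy"]-d["fy"]*q[1]/-q[2]
def crop(d,u0,u1,v0,v1,s,f):
    c=d["frame"][v0:v1,u0:u1,::-1]; cv2.imwrite(f,cv2.resize(c,None,fx=s,fy=s,interpolation=cv2.INTER_CUBIC))
E
python3 - <<'E'
from h import *
d=img("top"); crop(d,245,335,165,240,8,"pics/t1.png")
np.set_printoptions(precision=4,suppress=True)
hsv=cv2.cvtColor(d["frame"],cv2.COLOR_RGB2HSV)
def rect(lo,hi,box,z,name):
    m=cv2.inRange(hsv,lo,hi); k=np.zeros_like(m); u0,u1,v0,v1=box; k[v0:v1,u0:u1]=m[v0:v1,u0:u1]
    k=cv2.morphologyEx(k,cv2.MORPH_CLOSE,np.ones((5,5)))
    c=max(cv2.findContours(k,0,1)[0],key=cv2.contourArea)
    P=np.float32([on(d,*p[0],z) for p in c]); r=cv2.minAreaRect(P*1000); print(name,r,'circ',cv2.minEnclosingCircle(P*1000))
rect((0,60,20),(30,255,150),(150,245,170,236),.014,'board')
rect((0,80,40),(30,255,255),(250,330,170,240),.012,'stand')
rect((5,60,60),(30,255,255),(100,148,175,220),.008,'coaster')
E
```

```text
board ((437.11761474609375, 121.28691864013672), (127.15442657470703, 216.6392822265625), 6.353209972381592) circ ((437.5169372558594, 121.70760345458984), 123.20010375976562)
stand ((438.9200134277344, -140.19097900390625), (136.10887145996094, 178.3328399658203), 11.838180541992188) circ ((440.025390625, -140.03472900390625), 109.67665100097656)
coaster ((454.65924072265625, 335.467529296875), (87.7275390625, 85.88998413085938), 2.779484748840332) circ ((453.82403564453125, 335.24017333984375), 45.27681350708008)
```

View pics/t1.png

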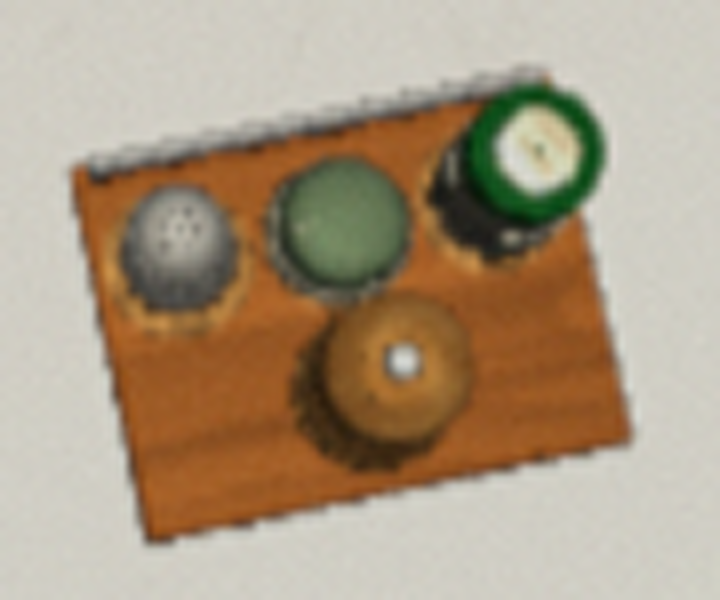

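The crop confirms it: the green fluted timer at crop (346,222) is hemmed in by the shaker (180,235), the jar (537,153) and the mill knob (403,360). Next I'll check these measurements against the stand's nominal places.

Run:
```python
from h import *
np.set_printoptions(precision=4,suppress=True)
d=img("top")
c=lambda a,b:((a+.5)/8-.5+245,(b+.5)/8-.5+165)
obj=dict(mill=(403,360,.131,-33,0),jar=(537,153,.118,27,-58),timer=(346,222,.052,25,0),shaker=(180,235,.100,27,58))
cs=[(-70,90,150,540),(-70,-90,632,440),(70,90,72,165)]
P=np.array([on(d,*c(a,b),.012)for _,_,a,b in cs]);print(P*1000)
M=[];S=[]
for n,(a,b,h,x,y) in obj.items():
    p=on(d,*c(a,b),h)*1000;M.append(p);S.append((x,y))
    th=np.radians(11.7);e=np.array([438.9,-140.2])+[np.cos(th)*x-np.sin(th)*y,np.sin(th)*x+np.cos(th)*y]
    print(n,p,'nominal',e,p-e)
s=img("scene")
for n,p in dict(mill=(.4065,-.147,.132),jar=(.477,-.191,.118),timer=(.463,-.135,.053),shaker=(.454,-.078,.102)).items(): print(n,proj(s,p))
crop(s,225,325,170,245,8,"pics/s1.png")
w,x,y,z=[manip.get_state()["ee_rot"][i] for i in range(4)]
print(R.from_quat([x,y,z,w]).as_matrix(), manip.get_state()["clock"])
```

```text
[[ 355.3362  -68.1695]
 [ 391.3889 -240.6905]
 [ 490.0932  -39.9974]]
mill [ 408.6805 -144.9188] nominal [ 406.5856 -146.892 ] [2.0949 1.9732]
jar [ 477.8276 -191.1351] nominal [ 477.1007 -191.5197] [0.7269 0.3846]
timer [ 464.0845 -135.0429] nominal [ 463.3806 -135.1303] [0.7039 0.0874]
shaker [452.7626 -75.2594] nominal [453.5774 -77.9298] [-0.8147  2.6705]
mill (np.float64(263.68726690937405), np.float64(187.98075743498651))
jar (np.float64(291.7078369418163), np.float64(185.7734852571242))
timer (np.float64(269.8264337759209), np.float64(203.6130295651918))
shaker (np.float64(250.36744400833953), np.float64(184.11748223082802))
[[-0.907   0.4212 -0.0005]
 [ 0.4212  0.907  -0.0007]
 [ 0.0001 -0.0008 -1.    ]] 0.25
```

View pics/s1.png

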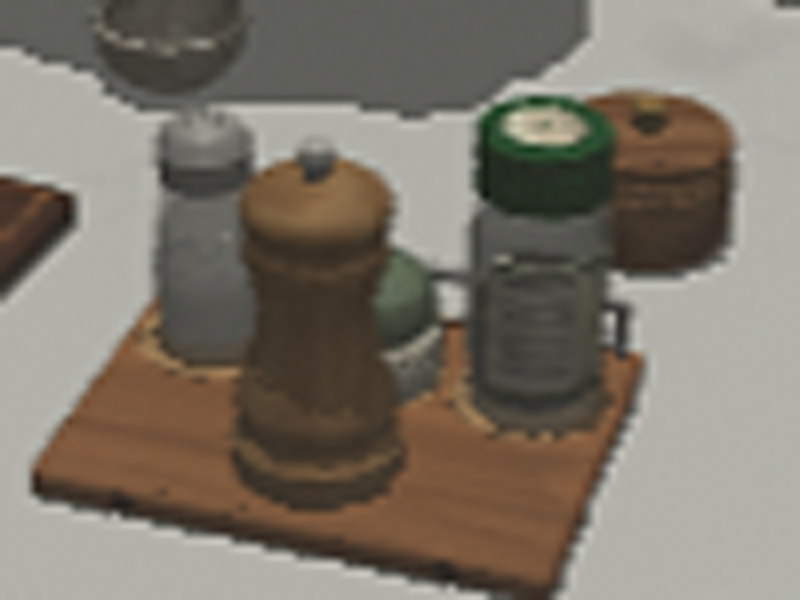

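The scene view agrees: the knob is at crop (317,150), the jar cap at (547,125) and the shaker top at (205,115), each within about 2 mm of prediction. The stand centre is (0.4395,-0.1395) with a yaw of 11.7°. First I turn the tool so that its y lies along world x.

```bash
cat > st.py <<'E'
import sys
from h import *
s=manip.get_state(); w,x,y,z=s["ee_rot"]; m=R.from_quat([x,y,z,w]).as_matrix(); p=s["position"]
print("t%.2f pos"%s["clock"],np.round(p*1000,1),"yawY %.1f tilt %.1f"%(np.degrees(np.arctan2(m[1,1],m[0,1])),np.degrees(np.arccos(-m[2,2]))),"F",np.round(s["contact_force"],1),"w %.1f g %.0f"%(s["width"]*1000,s["gripper_force"]))
if len(sys.argv)>3: print("tool shift mm",np.round(m.T@(np.array([float(a) for a in sys.argv[1:4]])-p*1000),1))
E
python3 -m pendant '[{"rz":6.51},{"rz":6.51},{"rz":6.51},{"rz":6.51},{"rz":6.51},{"rz":6.51},{"rz":6.51},{"rz":6.51},{"rz":6.51},{"rz":6.51}]' 40; python3 st.py 407.5 -146 225
```

```text
t0.25 pos [242.1 521.3 230.9] yawY 65.1 tilt 0.0 F [ 0.3 -0.1 -0.1] w 85.7 g 0
tool shift mm [-431.1 -535.6    6.3]invalid input
```

```bash
python3 -m pendant '[{"dx":0,"dy":0,"dz":0,"rx":0,"ry":0,"rz":6.51,"hand":0.085},{"dx":0,"dy":0,"dz":0,"rx":0,"ry":0,"rz":6.51,"hand":0.085}]' 40; echo; python3 -m pendant '[{"rz":6.51,"hand":0.085}]'; python3 st.py 407.5 -146 225
```

```text
clock: 0.42
position: [0.2422, 0.5214, 0.2311]
ee_rot: [-0.0, 0.328, 0.945, -0.0]
contact_force: [0.6, 0.3, 1.1]
width: 0.0849
gripper_force: 0.0

t0.42 pos [242.2 521.4 231.1] yawY 51.8 tilt 0.0 F [0.6 0.3 1.1] w 84.9 g 0
tool shift mm [-543.  -421.9    6.3]invalid input
```

```bash
python3 -m pendant '[{"dx":0,"dy":0,"dz":0,"rx":0,"ry":0,"rz":6.47,"hand":0.085},{"dx":0,"dy":0,"dz":0,"rx":0,"ry":0,"rz":6.47,"hand":0.085},{"dx":0,"dy":0,"dz":0,"rx":0,"ry":0,"rz":6.47,"hand":0.085},{"dx":0,"dy":0,"dz":0,"rx":0,"ry":0,"rz":6.47,"hand":0.085},{"dx":0,"dy":0,"dz":0,"rx":0,"ry":0,"rz":6.47,"hand":0.085},{"dx":0,"dy":0,"dz":0,"rx":0,"ry":0,"rz":6.47,"hand":0.085},{"dx":0,"dy":0,"dz":0,"rx":0,"ry":0,"rz":6.47,"hand":0.085},{"dx":0,"dy":0,"dz":0,"rx":0,"ry":0,"rz":6.47,"hand":0.085}]' >/dev/null
python3 -m pendant '[{"dx":-0.037,"dy":0.0092,"dz":0,"rx":0,"ry":0,"rz":0,"hand":0.085},{"dx":-0.037,"dy":0.0092,"dz":0,"rx":0,"ry":0,"rz":0,"hand":0.085},{"dx":-0.037,"dy":0.0092,"dz":0,"rx":0,"ry":0,"rz":0,"hand":0.085},{"dx":-0.037,"dy":0.0092,"dz":0,"rx":0,"ry":0,"rz":0,"hand":0.085},{"dx":-0.037,"dy":0.0092,"dz":0,"rx":0,"ry":0,"rz":0,"hand":0.085},{"dx":-0.037,"dy":0.0092,"dz":0,"rx":0,"ry":0,"rz":0,"hand":0.085},{"dx":-0.037,"dy":0.0092,"dz":0,"rx":0,"ry":0,"rz":0,"hand":0.085},{"dx":-0.037,"dy":0.0092,"dz":0,"rx":0,"ry":0,"rz":0,"hand":0.085},{"dx":-0.037,"dy":0.0092,"dz":0,"rx":0,"ry":0,"rz":0,"hand":0.085},{"dx":-0.037,"dy":0.0092,"dz":0,"rx":0,"ry":0,"rz":0,"hand":0.085},{"dx":-0.037,"dy":0.0092,"dz":0,"rx":0,"ry":0,"rz":0,"hand":0.085},{"dx":-0.037,"dy":0.0092,"dz":0,"rx":0,"ry":0,"rz":0,"hand":0.085}]' >/dev/null; python3 st.py 407.5 -146 200
```

```text
t2.08 pos [354.9  76.4 231.5] yawY 0.3 tilt 0.1 F [1.4 0.9 0.2] w 85.1 g 0
tool shift mm [-222.7   51.3   31.5]
```

```bash
python3 -m pendant '[{"dx":-0.0371,"dy":0.0086,"dz":0,"rx":0,"ry":0,"rz":0,"hand":0.085},{"dx":-0.0371,"dy":0.0086,"dz":0,"rx":0,"ry":0,"rz":0,"hand":0.085},{"dx":-0.0371,"dy":0.0086,"dz":0,"rx":0,"ry":0,"rz":0,"hand":0.085},{"dx":-0.0371,"dy":0.0086,"dz":0.01,"rx":0,"ry":0,"rz":0,"hand":0.085},{"dx":-0.0371,"dy":0.0086,"dz":0.01,"rx":0,"ry":0,"rz":0,"hand":0.085},{"dx":-0.0371,"dy":0.0085,"dz":0.01,"rx":0,"ry":0,"rz":0.3,"hand":0.085},{"dx":0,"dy":0,"dz":0,"rx":0,"ry":0,"rz":0,"hand":0.085},{"dx":0,"dy":0,"dz":0,"rx":0,"ry":0,"rz":0,"hand":0.085}]' >/dev/null; python3 st.py 407.5 -146 87
python3 - <<'E'
from h import *
s=img("scene"); crop(s,215,335,120,245,5,"pics/s2.png")
E
```

```text
t2.75 pos [ 407.5 -145.7  200.5] yawY -0.2 tilt 0.1 F [0.5 0.1 0.1] w 85.1 g 0
tool shift mm [ -0.4   0.2 113.5]
```

View pics/s2.png

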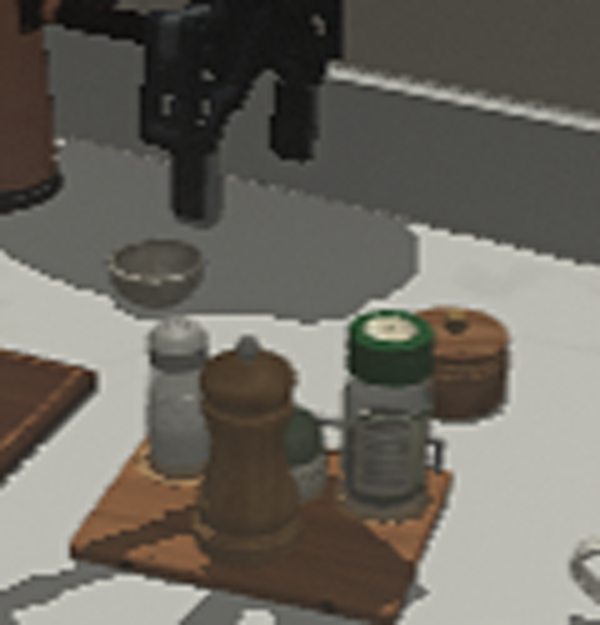

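The fingers, at crop (200,210) and (295,150), straddle the mill knob (247,345). I'll descend and grip.

```bash
python3 -m pendant '[{"dx":0,"dy":0,"dz":0.019,"rx":0,"ry":0,"rz":0,"hand":0.085},{"dx":0,"dy":0,"dz":0.019,"rx":0,"ry":0,"rz":0,"hand":0.085},{"dx":0,"dy":0,"dz":0.019,"rx":0,"ry":0,"rz":0,"hand":0.085},{"dx":0,"dy":0,"dz":0.019,"rx":0,"ry":0,"rz":0,"hand":0.085},{"dx":0,"dy":0,"dz":0.019,"rx":0,"ry":0,"rz":0,"hand":0.085},{"dx":0,"dy":0,"dz":0.0185,"rx":0,"ry":0,"rz":0,"hand":0.085},{"dx":0,"dy":0,"dz":0,"rx":0,"ry":0,"rz":0,"hand":0.085}]' 40; python3 -m pendant '[{"dx":0,"dy":0,"dz":0,"rx":0,"ry":0,"rz":0,"hand":0.03},{"dx":0,"dy":0,"dz":0,"rx":0,"ry":0,"rz":0,"hand":0.03},{"dx":0,"dy":0,"dz":0,"rx":0,"ry":0,"rz":0,"hand":0.03},{"dx":0,"dy":0,"dz":0,"rx":0,"ry":0,"rz":0,"hand":0.03},{"dx":0,"dy":0,"dz":0,"rx":0,"ry":0,"rz":0,"hand":0.03},{"dx":0,"dy":0,"dz":0,"rx":0,"ry":0,"rz":0,"hand":0.03},{"dx":0,"dy":0,"dz":0,"rx":0,"ry":0,"rz":0,"hand":0.03},{"dx":0,"dy":0,"dz":0,"rx":0,"ry":0,"rz":0,"hand":0.03}]' 40 >/dev/null; python3 st.py
```

```text
clock: 3.38
position: [0.4052, -0.1412, 0.0857]
ee_rot: [-0.003, 0.706, 0.708, -0.001]
contact_force: [-1.0, 0.5, -0.2]
width: 0.0854
gripper_force: 0.0
t4.05 pos [ 408.8 -144.4   89.7] yawY -0.0 tilt 0.2 F [0.1 1.7 6.3] w 46.4 g 40
```

```bash
python3 - <<'E'
from h import *
s=img("scene"); crop(s,230,310,150,240,6,"pics/s3.png")
E
python3 st.py
```

```text
t4.10 pos [ 408.8 -144.4   89.7] yawY -0.0 tilt 0.2 F [-0.   1.6  6.2] w 46.2 g 40
```

View pics/s3.png

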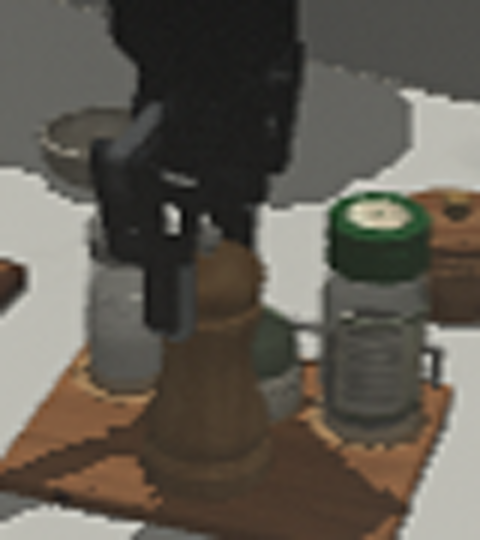

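```bash
python3 -m pendant '[{"dx":0,"dy":0,"dz":-0.008,"rx":0,"ry":0,"rz":0,"hand":0.03},{"dx":0,"dy":0,"dz":-0.008,"rx":0,"ry":0,"rz":0,"hand":0.03},{"dx":0,"dy":0,"dz":0,"rx":0,"ry":0,"rz":0,"hand":0.03}]'; python3 st.py; python3 -m pendant '[{"dx":0,"dy":0,"dz":-0.025,"rx":0,"ry":0,"rz":0,"hand":0.03},{"dx":0,"dy":0,"dz":-0.035,"rx":0,"ry":0,"rz":0,"hand":0.03},{"dx":0,"dy":0,"dz":-0.035,"rx":0,"ry":0,"rz":0,"hand":0.03},{"dx":0,"dy":0,"dz":-0.025,"rx":0,"ry":0,"rz":0,"hand":0.03},{"dx":0,"dy":0,"dz":0,"rx":0,"ry":0,"rz":0,"hand":0.03}]' >/dev/null; python3 st.py 429.3 190.6 150
```

```text
clock: 4.35
position: [0.409, -0.1449, 0.1058]
ee_rot: [0.002, 0.707, 0.707, 0.001]
contact_force: [0.5, 0.2, -0.8]
width: 0.0463
gripper_force: 41.1
t4.35 pos [ 409.  -144.9  105.8] yawY 0.0 tilt 0.2 F [ 0.5  0.2 -0.8] w 46.3 g 41
t4.77 pos [ 410.9 -146.   229.4] yawY 0.0 tilt 0.7 F [ 0.9 -1.2 -1.1] w 46.1 g 42
tool shift mm [337.   17.6  77.7]
```

```bash
python3 -m pendant '[{"dx":0.02,"dy":0.0018,"dz":0,"rx":0,"ry":0,"rz":0,"hand":0.03},{"dx":0.0336,"dy":0.0018,"dz":0,"rx":0,"ry":0,"rz":0,"hand":0.03},{"dx":0.0336,"dy":0.0018,"dz":0,"rx":0,"ry":0,"rz":0,"hand":0.03},{"dx":0.0336,"dy":0.0018,"dz":0,"rx":0,"ry":0,"rz":0,"hand":0.03},{"dx":0.0336,"dy":0.0018,"dz":0,"rx":0,"ry":0,"rz":0,"hand":0.03},{"dx":0.0336,"dy":0.0018,"dz":0,"rx":0,"ry":0,"rz":0,"hand":0.03},{"dx":0.0336,"dy":0.0018,"dz":0,"rx":0,"ry":0,"rz":0,"hand":0.03},{"dx":0.0336,"dy":0.0018,"dz":0,"rx":0,"ry":0,"rz":0,"hand":0.03},{"dx":0.0336,"dy":0.0018,"dz":0.02,"rx":0,"ry":0,"rz":0,"hand":0.03},{"dx":0.0336,"dy":0.0014,"dz":0.02,"rx":0,"ry":0,"rz":0,"hand":0.03},{"dx":0.0146,"dy":0,"dz":0.02,"rx":0,"ry":0,"rz":0,"hand":0.03},{"dx":0,"dy":0,"dz":0.02,"rx":0,"ry":0,"rz":0,"hand":0.03}]' >/dev/null;  python3 -m pendant '[{"dx":0,"dy":0,"dz":0.02,"rx":0,"ry":0,"rz":0,"hand":0.03},{"dx":0,"dy":0,"dz":0.02,"rx":0,"ry":0,"rz":0,"hand":0.03},{"dx":0,"dy":0,"dz":0,"rx":0,"ry":0,"rz":0,"hand":0.03},{"dx":0,"dy":0,"dz":0,"rx":0,"ry":0,"rz":0,"hand":0.03},{"dx":0,"dy":0,"dz":0,"rx":0,"ry":0,"rz":0,"hand":0.03}]' >/dev/null; python3 st.py 429.3 190.6 92
```

```text
t6.18 pos [425.7 192.8 104.3] yawY -0.0 tilt 0.0 F [-0.  -0.1 -0.6] w 45.8 g 42
tool shift mm [-2.2  3.5 12.3]
```

```bash
python3 -m pendant '[{"dx":0,"dy":0.001,"dz":0.005,"rx":0,"ry":0,"rz":0,"hand":0.03},{"dx":0,"dy":0.001,"dz":0.004,"rx":0,"ry":0,"rz":0,"hand":0.03},{"dx":0,"dy":0,"dz":0.002,"rx":0,"ry":0,"rz":0,"hand":0.03},{"dx":0,"dy":0,"dz":0,"rx":0,"ry":0,"rz":0,"hand":0.03},{"dx":0,"dy":0,"dz":0,"rx":0,"ry":0,"rz":0,"hand":0.03}]'>/dev/null; python3 st.py;  python3 -m pendant '[{"dx":0,"dy":0,"dz":0.001,"rx":0,"ry":0,"rz":0,"hand":0.03},{"dx":0,"dy":0,"dz":0,"rx":0,"ry":0,"rz":0,"hand":0.03}]'>/dev/null; python3 st.py
```

```text
t6.60 pos [427.3 192.7  92.9] yawY -0.0 tilt 0.0 F [-0.6  0.2 -0.9] w 46.5 g 42
t6.77 pos [427.6 193.   92.1] yawY 0.0 tilt 0.1 F [ 0.6  1.  -0.9] w 46.1 g 42
```

```bash
python3 -m pendant '[{"dx":0,"dy":0,"dz":0.001,"rx":0,"ry":0,"rz":0,"hand":0.03},{"dx":0,"dy":0,"dz":0,"rx":0,"ry":0,"rz":0,"hand":0.03}]'>/dev/null; python3 st.py;  python3 -m pendant '[{"dx":0,"dy":0,"dz":0.001,"rx":0,"ry":0,"rz":0,"hand":0.03},{"dx":0,"dy":0,"dz":0,"rx":0,"ry":0,"rz":0,"hand":0.03}]'>/dev/null; python3 st.py
```

```text
t6.93 pos [427.8 193.6  91.8] yawY -0.0 tilt 0.1 F [-2.1  1.4  5.9] w 46.4 g 43
t7.10 pos [427.9 193.9  91.7] yawY -0.0 tilt 0.2 F [-2.8  2.7 12. ] w 46.0 g 44
```

```bash
python3 -m pendant '[{"dx":0,"dy":0,"dz":-0.0015,"rx":0,"ry":0,"rz":0,"hand":0.03},{"dx":0,"dy":0,"dz":0,"rx":0,"ry":0,"rz":0,"hand":0.06},{"dx":0,"dy":0,"dz":0,"rx":0,"ry":0,"rz":0,"hand":0.085},{"dx":0,"dy":0,"dz":0,"rx":0,"ry":0,"rz":0,"hand":0.085},{"dx":0,"dy":0,"dz":0,"rx":0,"ry":0,"rz":0,"hand":0.085},{"dx":0,"dy":0,"dz":0,"rx":0,"ry":0,"rz":0,"hand":0.085},{"dx":0,"dy":0,"dz":0,"rx":0,"ry":0,"rz":0,"hand":0.085},{"dx":0,"dy":0,"dz":-0.015,"rx":0,"ry":0,"rz":0,"hand":0.085},{"dx":0,"dy":0,"dz":-0.03,"rx":0,"ry":0,"rz":0,"hand":0.085},{"dx":0,"dy":0,"dz":-0.03,"rx":0,"ry":0,"rz":0,"hand":0.085},{"dx":0,"dy":0,"dz":0,"rx":0,"ry":0,"rz":0,"hand":0.085}]' >/dev/null; python3 st.py 477.5 -191 170
```

```text
t8.02 pos [431.  193.9 171.3] yawY 0.0 tilt 0.6 F [ 1.1  0.2 -0.2] w 85.2 g 0
tool shift mm [-384.9   46.5    0.7]
```

```bash
python3 -m pendant '[{"dx":-0.035,"dy":0.0045,"dz":0,"rx":0,"ry":0,"rz":0,"hand":0.085},{"dx":-0.035,"dy":0.0045,"dz":0,"rx":0,"ry":0,"rz":0,"hand":0.085},{"dx":-0.035,"dy":0.0045,"dz":0,"rx":0,"ry":0,"rz":0,"hand":0.085},{"dx":-0.035,"dy":0.0045,"dz":0,"rx":0,"ry":0,"rz":0,"hand":0.085},{"dx":-0.035,"dy":0.0045,"dz":0,"rx":0,"ry":0,"rz":0,"hand":0.085},{"dx":-0.035,"dy":0.0045,"dz":0,"rx":0,"ry":0,"rz":0,"hand":0.085},{"dx":-0.035,"dy":0.0045,"dz":0,"rx":0,"ry":0,"rz":0,"hand":0.085},{"dx":-0.035,"dy":0.0045,"dz":0,"rx":0,"ry":0,"rz":0,"hand":0.085},{"dx":-0.035,"dy":0.0045,"dz":0,"rx":0,"ry":0,"rz":0,"hand":0.085},{"dx":-0.035,"dy":0.004,"dz":0,"rx":0,"ry":0,"rz":0,"hand":0.085},{"dx":-0.035,"dy":0.003,"dz":0,"rx":0,"ry":0,"rz":0,"hand":0.085},{"dx":0,"dy":0,"dz":0,"rx":0,"ry":0,"rz":0,"hand":0.085}]' >/dev/null; python3 -m pendant '[{"dx":0,"dy":0,"dz":0,"rx":0,"ry":0,"rz":0,"hand":0.085},{"dx":0,"dy":0,"dz":0,"rx":0,"ry":0,"rz":0,"hand":0.085},{"dx":0,"dy":0,"dz":0,"rx":0,"ry":0,"rz":0,"hand":0.085}]'>/dev/null; python3 st.py 477.5 -191 82
python3 - <<'E'
from h import *
s=img("scene"); crop(s,130,340,100,250,3.8,"pics/s4.png")
E
```

```text
t9.27 pos [ 474.3 -190.9  165.9] yawY 0.1 tilt 0.1 F [ 0.2 -0.4 -0.4] w 85.2 g 0
tool shift mm [-0.2  3.3 83.9]
```

View pics/s4.png

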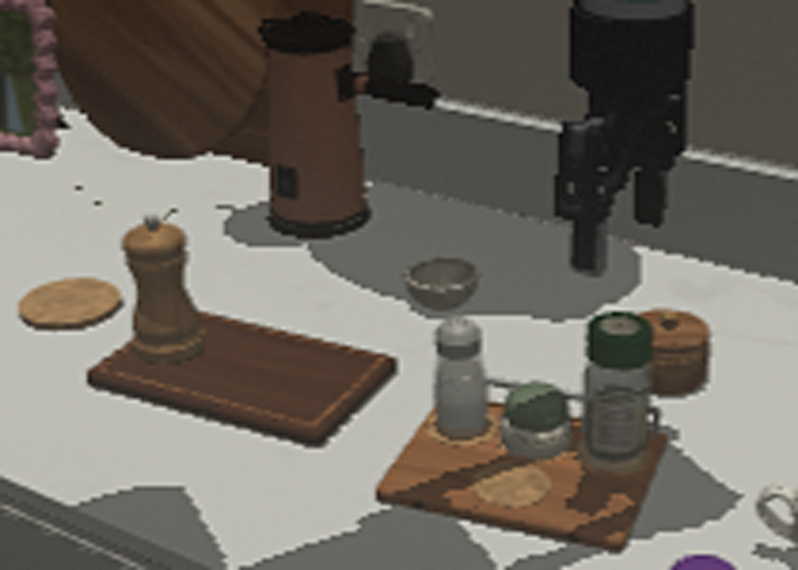

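The mill stands upright on the board at crop (165,290), its inlay at (515,487) is free, and the fingers at (588,240) are over the jar. I'll descend on the jar.

```bash
python3 -m pendant '[{"dx":0,"dy":0.003,"dz":0.016,"rx":0,"ry":0,"rz":0,"hand":0.085},{"dx":0,"dy":0,"dz":0.017,"rx":0,"ry":0,"rz":0,"hand":0.085},{"dx":0,"dy":0,"dz":0.017,"rx":0,"ry":0,"rz":0,"hand":0.085},{"dx":0,"dy":0,"dz":0.017,"rx":0,"ry":0,"rz":0,"hand":0.085},{"dx":0,"dy":0,"dz":0.016,"rx":0,"ry":0,"rz":0,"hand":0.085},{"dx":0,"dy":0,"dz":0,"rx":0,"ry":0,"rz":0,"hand":0.085},{"dx":0,"dy":0,"dz":0,"rx":0,"ry":0,"rz":0,"hand":0.085},{"dx":0,"dy":0,"dz":0,"rx":0,"ry":0,"rz":0,"hand":0.085}]' 40 >/dev/null;python3 st.py; python3 -m pendant '[{"dx":0,"dy":0,"dz":0,"rx":0,"ry":0,"rz":0,"hand":0.03},{"dx":0,"dy":0,"dz":0,"rx":0,"ry":0,"rz":0,"hand":0.03},{"dx":0,"dy":0,"dz":0,"rx":0,"ry":0,"rz":0,"hand":0.03},{"dx":0,"dy":0,"dz":0,"rx":0,"ry":0,"rz":0,"hand":0.03},{"dx":0,"dy":0,"dz":0,"rx":0,"ry":0,"rz":0,"hand":0.03},{"dx":0,"dy":0,"dz":0,"rx":0,"ry":0,"rz":0,"hand":0.03},{"dx":0,"dy":0,"dz":0,"rx":0,"ry":0,"rz":0,"hand":0.03},{"dx":0,"dy":0,"dz":0,"rx":0,"ry":0,"rz":0,"hand":0.03}]' 40 >/dev/null; python3 st.py
```

```text
t9.98 pos [ 478.5 -191.8   84.2] yawY 0.1 tilt 0.1 F [0.5 1.7 0.2] w 84.8 g 0
t10.65 pos [ 478.3 -192.5   84.3] yawY -0.0 tilt 0.1 F [-0.1  0.9  5.7] w 43.8 g 40
```

```bash
python3 -m pendant '[{"dx":0,"dy":0,"dz":-0.008,"rx":0,"ry":0,"rz":0,"hand":0.03},{"dx":0,"dy":0,"dz":-0.017,"rx":0,"ry":0,"rz":0,"hand":0.03},{"dx":0,"dy":0,"dz":-0.03,"rx":0,"ry":0,"rz":0,"hand":0.03},{"dx":0,"dy":0,"dz":-0.035,"rx":0,"ry":0,"rz":0,"hand":0.03},{"dx":0,"dy":0,"dz":-0.025,"rx":0,"ry":0,"rz":0,"hand":0.03},{"dx":0,"dy":0,"dz":0,"rx":0,"ry":0,"rz":0,"hand":0.03},{"dx":0,"dy":0,"dz":0,"rx":0,"ry":0,"rz":0,"hand":0.03}]' >/dev/null; python3 st.py 437 121 140
```

```text
t11.23 pos [ 478.4 -192.6  199.8] yawY 0.0 tilt 0.2 F [-0.3  0.5 -1.7] w 43.9 g 41
tool shift mm [313.7 -41.6  59.2]
```

```bash
python3 -m pendant '[{"dx":0.02,"dy":-0.0042,"dz":0,"rx":0,"ry":0,"rz":0,"hand":0.03},{"dx":0.033,"dy":-0.0042,"dz":0,"rx":0,"ry":0,"rz":0,"hand":0.03},{"dx":0.033,"dy":-0.0042,"dz":0,"rx":0,"ry":0,"rz":0,"hand":0.03},{"dx":0.033,"dy":-0.0042,"dz":0,"rx":0,"ry":0,"rz":0,"hand":0.03},{"dx":0.033,"dy":-0.0042,"dz":0,"rx":0,"ry":0,"rz":0,"hand":0.03},{"dx":0.033,"dy":-0.0042,"dz":0,"rx":0,"ry":0,"rz":0,"hand":0.03},{"dx":0.033,"dy":-0.0042,"dz":0,"rx":0,"ry":0,"rz":0,"hand":0.03},{"dx":0.033,"dy":-0.0042,"dz":0.01,"rx":0,"ry":0,"rz":0,"hand":0.03},{"dx":0.033,"dy":-0.004,"dz":0.02,"rx":0,"ry":0,"rz":0,"hand":0.03},{"dx":0.02,"dy":-0.004,"dz":0.02,"rx":0,"ry":0,"rz":0,"hand":0.03},{"dx":0.0097,"dy":0,"dz":0.02,"rx":0,"ry":0,"rz":0,"hand":0.03},{"dx":0,"dy":0,"dz":0.02,"rx":0,"ry":0,"rz":0,"hand":0.03}]' >/dev/null;  python3 -m pendant '[{"dx":0,"dy":0,"dz":0.015,"rx":0,"ry":0,"rz":0,"hand":0.03},{"dx":0,"dy":0,"dz":0,"rx":0,"ry":0,"rz":0,"hand":0.03},{"dx":0,"dy":0,"dz":0,"rx":0,"ry":0,"rz":0,"hand":0.03},{"dx":0,"dy":0,"dz":0,"rx":0,"ry":0,"rz":0,"hand":0.03},{"dx":0,"dy":0,"dz":0,"rx":0,"ry":0,"rz":0,"hand":0.03}]' >/dev/null; python3 st.py 437 121 86.3
```

```text
t12.65 pos [436.8 121.4  94. ] yawY -0.0 tilt 0.1 F [-0.4 -0.8 -0.9] w 44.2 g 41
tool shift mm [-0.4  0.1  7.7]
```

```bash
python3 -m pendant '[{"dx":0,"dy":0,"dz":0.004,"rx":0,"ry":0,"rz":0,"hand":0.03},{"dx":0,"dy":0,"dz":0.003,"rx":0,"ry":0,"rz":0,"hand":0.03},{"dx":0,"dy":0,"dz":0,"rx":0,"ry":0,"rz":0,"hand":0.03},{"dx":0,"dy":0,"dz":0,"rx":0,"ry":0,"rz":0,"hand":0.03}]'>/dev/null; python3 st.py;  python3 -m pendant '[{"dx":0,"dy":0,"dz":0.001,"rx":0,"ry":0,"rz":0,"hand":0.03},{"dx":0,"dy":0,"dz":0,"rx":0,"ry":0,"rz":0,"hand":0.03}]'>/dev/null; python3 st.py
```

```text
t12.98 pos [436.2 121.4  86.4] yawY -0.0 tilt 0.0 F [ 0.4 -0.2 -1.6] w 44.2 g 41
t13.15 pos [436.3 121.5  86.2] yawY 0.0 tilt 0.0 F [-0.6 -0.   5.9] w 43.9 g 42
```

```bash
python3 -m pendant '[{"dx":0,"dy":0,"dz":-0.0005,"rx":0,"ry":0,"rz":0,"hand":0.06},{"dx":0,"dy":0,"dz":0,"rx":0,"ry":0,"rz":0,"hand":0.085},{"dx":0,"dy":0,"dz":0,"rx":0,"ry":0,"rz":0,"hand":0.085},{"dx":0,"dy":0,"dz":0,"rx":0,"ry":0,"rz":0,"hand":0.085},{"dx":0,"dy":0,"dz":0,"rx":0,"ry":0,"rz":0,"hand":0.085},{"dx":0,"dy":0,"dz":0,"rx":0,"ry":0,"rz":0,"hand":0.085},{"dx":0,"dy":0,"dz":-0.015,"rx":0,"ry":0,"rz":0,"hand":0.085},{"dx":0,"dy":0,"dz":-0.03,"rx":0,"ry":0,"rz":0,"hand":0.085},{"dx":0,"dy":0,"dz":-0.02,"rx":0,"ry":0,"rz":0,"hand":0.085},{"dx":0,"dy":0,"dz":0,"rx":0,"ry":0,"rz":0,"hand":0.085}]' >/dev/null; python3 st.py 453.5 -76.5 150; python3 -m pendant '[{"dx":-0.033,"dy":0.0028,"dz":0,"rx":0,"ry":0,"rz":0,"hand":0.085},{"dx":-0.033,"dy":0.0028,"dz":0,"rx":0,"ry":0,"rz":0,"hand":0.085},{"dx":-0.033,"dy":0.0028,"dz":0,"rx":0,"ry":0,"rz":0,"hand":0.085},{"dx":-0.033,"dy":0.0028,"dz":0,"rx":0,"ry":0,"rz":0,"hand":0.085},{"dx":-0.033,"dy":0.0028,"dz":0,"rx":0,"ry":0,"rz":0,"hand":0.085},{"dx":-0.033,"dy":0.0028,"dz":0,"rx":0,"ry":0,"rz":0,"hand":0.085},{"dx":0,"dy":0,"dz":0,"rx":0,"ry":0,"rz":0,"hand":0.085},{"dx":0,"dy":0,"dz":0,"rx":0,"ry":0,"rz":0,"hand":0.085},{"dx":0,"dy":0,"dz":0,"rx":0,"ry":0,"rz":0,"hand":0.085}]' >/dev/null; python3 st.py 453.5 -76.5 46
```

```text
t13.98 pos [439.2 121.9 154.5] yawY 0.0 tilt 0.5 F [ 0.2  0.1 -0.2] w 84.7 g 0
tool shift mm [-198.4   14.3    4.4]
t14.73 pos [452.2 -76.  150. ] yawY -0.0 tilt 0.1 F [0.  0.9 0.1] w 85.4 g 0
tool shift mm [ -0.7   1.4 104. ]
```

```bash
python3 -m pendant '[{"dx":0,"dy":0.0013,"dz":0.0173,"rx":0,"ry":0,"rz":0,"hand":0.085},{"dx":0,"dy":0,"dz":0.0173,"rx":0,"ry":0,"rz":0,"hand":0.085},{"dx":0,"dy":0,"dz":0.0173,"rx":0,"ry":0,"rz":0,"hand":0.085},{"dx":0,"dy":0,"dz":0.0173,"rx":0,"ry":0,"rz":0,"hand":0.085},{"dx":0,"dy":0,"dz":0.0173,"rx":0,"ry":0,"rz":0,"hand":0.085},{"dx":0,"dy":0,"dz":0.0173,"rx":0,"ry":0,"rz":0,"hand":0.085},{"dx":0,"dy":0,"dz":0,"rx":0,"ry":0,"rz":0,"hand":0.085},{"dx":0,"dy":0,"dz":0,"rx":0,"ry":0,"rz":0,"hand":0.085},{"dx":0,"dy":0,"dz":0,"rx":0,"ry":0,"rz":0,"hand":0.085}]' 40 >/dev/null;python3 st.py; python3 -m pendant '[{"dx":0,"dy":0,"dz":0,"rx":0,"ry":0,"rz":0,"hand":0.03},{"dx":0,"dy":0,"dz":0,"rx":0,"ry":0,"rz":0,"hand":0.03},{"dx":0,"dy":0,"dz":0,"rx":0,"ry":0,"rz":0,"hand":0.03},{"dx":0,"dy":0,"dz":0,"rx":0,"ry":0,"rz":0,"hand":0.03},{"dx":0,"dy":0,"dz":0,"rx":0,"ry":0,"rz":0,"hand":0.03},{"dx":0,"dy":0,"dz":0,"rx":0,"ry":0,"rz":0,"hand":0.03},{"dx":0,"dy":0,"dz":0,"rx":0,"ry":0,"rz":0,"hand":0.03},{"dx":0,"dy":0,"dz":0,"rx":0,"ry":0,"rz":0,"hand":0.03}]' 40 >/dev/null; python3 st.py
python3 - <<'E'
from h import *
s=img("scene"); crop(s,130,340,100,250,3.8,"pics/s5.png")
E
```

```text
t15.48 pos [454.8 -75.7  47.6] yawY 0.1 tilt 0.0 F [0.3 0.2 0.2] w 85.0 g 0
t16.15 pos [454.9 -76.7  48. ] yawY -0.0 tilt 0.1 F [ 0.1 -0.1  6.7] w 37.5 g 39
```

View pics/s5.png

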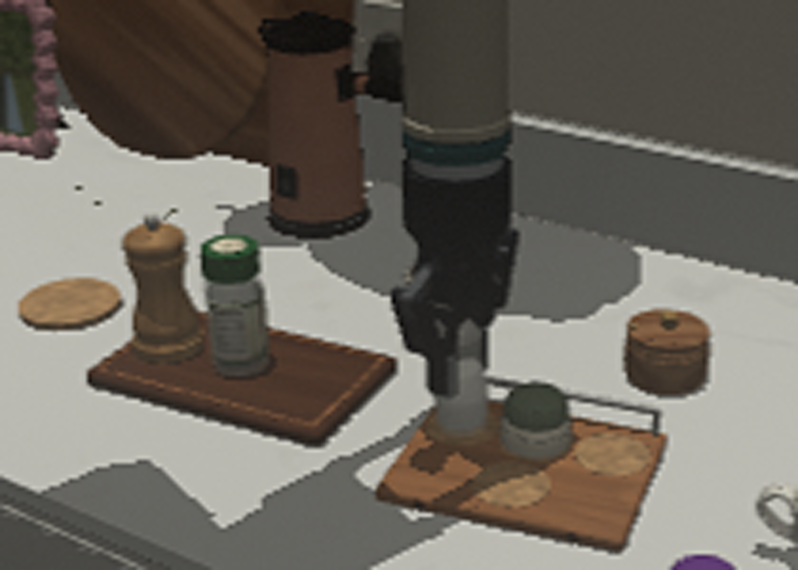

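The jar and mill stand upright on the board at crop (235,305) and (165,290), and the shaker is gripped at (462,370). I'll lift it.

```bash
python3 -m pendant '[{"dx":0,"dy":0,"dz":-0.008,"rx":0,"ry":0,"rz":0,"hand":0.03},{"dx":0,"dy":0,"dz":-0.02,"rx":0,"ry":0,"rz":0,"hand":0.03},{"dx":0,"dy":0,"dz":-0.03,"rx":0,"ry":0,"rz":0,"hand":0.03},{"dx":0,"dy":0,"dz":-0.012,"rx":0,"ry":0,"rz":0,"hand":0.03},{"dx":0,"dy":0,"dz":0,"rx":0,"ry":0,"rz":0,"hand":0.03},{"dx":0,"dy":0,"dz":0,"rx":0,"ry":0,"rz":0,"hand":0.03}]' >/dev/null; python3 st.py 444.7 51.4 56; python3 -m pendant '[{"dx":0.015,"dy":-0.0025,"dz":0,"rx":0,"ry":0,"rz":0,"hand":0.03},{"dx":0.033,"dy":-0.0025,"dz":0,"rx":0,"ry":0,"rz":0,"hand":0.03},{"dx":0.033,"dy":-0.0025,"dz":0,"rx":0,"ry":0,"rz":0,"hand":0.03},{"dx":0.033,"dy":-0.0025,"dz":0.01,"rx":0,"ry":0,"rz":0,"hand":0.03},{"dx":0.014,"dy":0,"dz":0.015,"rx":0,"ry":0,"rz":0,"hand":0.03},{"dx":0,"dy":0,"dz":0.02,"rx":0,"ry":0,"rz":0,"hand":0.03},{"dx":0,"dy":0,"dz":0.013,"rx":0,"ry":0,"rz":0,"hand":0.03},{"dx":0,"dy":0,"dz":0,"rx":0,"ry":0,"rz":0,"hand":0.03},{"dx":0,"dy":0,"dz":0,"rx":0,"ry":0,"rz":0,"hand":0.03},{"dx":0,"dy":0,"dz":0,"rx":0,"ry":0,"rz":0,"hand":0.03}]' >/dev/null; python3 st.py 444.7 51.4 50
```

```text
t16.70 pos [454.5 -76.6 117.6] yawY 0.0 tilt 0.1 F [ 0.1  0.1 -0.9] w 37.4 g 40
tool shift mm [128.   -9.9  61.5]
t17.53 pos [444.2  51.3  58.9] yawY -0.0 tilt 0.0 F [-0.2  0.8 -0.9] w 37.2 g 40
tool shift mm [0.1 0.5 8.9]
```

```bash
python3 -m pendant '[{"dx":0,"dy":0,"dz":0.005,"rx":0,"ry":0,"rz":0,"hand":0.03},{"dx":0,"dy":0,"dz":0.003,"rx":0,"ry":0,"rz":0,"hand":0.03},{"dx":0,"dy":0,"dz":0,"rx":0,"ry":0,"rz":0,"hand":0.03},{"dx":0,"dy":0,"dz":0,"rx":0,"ry":0,"rz":0,"hand":0.03}]'>/dev/null; python3 st.py;  python3 -m pendant '[{"dx":0,"dy":0,"dz":0.001,"rx":0,"ry":0,"rz":0,"hand":0.03},{"dx":0,"dy":0,"dz":0,"rx":0,"ry":0,"rz":0,"hand":0.03}]'>/dev/null; python3 st.py
```

```text
t17.87 pos [444.2  51.4  51.1] yawY -0.0 tilt 0.0 F [ 0.5  0.2 -0.7] w 37.4 g 40
t18.03 pos [444.4  51.4  50.1] yawY -0.0 tilt 0.0 F [-0.4  0.7 -0.9] w 37.0 g 40
```

```bash
python3 -m pendant '[{"dx":0,"dy":0,"dz":0.0007,"rx":0,"ry":0,"rz":0,"hand":0.03},{"dx":0,"dy":0,"dz":0,"rx":0,"ry":0,"rz":0,"hand":0.03}]'>/dev/null; python3 st.py; python3 -m pendant '[{"dx":0,"dy":0,"dz":0.0005,"rx":0,"ry":0,"rz":0,"hand":0.03},{"dx":0,"dy":0,"dz":0,"rx":0,"ry":0,"rz":0,"hand":0.03}]'>/dev/null; python3 st.py
```

```text
t18.20 pos [444.5  51.5  50. ] yawY 0.0 tilt 0.0 F [-1.3  1.5  4.8] w 37.3 g 41
t18.37 pos [444.5  51.5  49.9] yawY 0.0 tilt 0.0 F [-2.2 -0.2  9.9] w 37.4 g 42
```

```bash
python3 -m pendant '[{"dx":0,"dy":0,"dz":-0.0008,"rx":0,"ry":0,"rz":0,"hand":0.06},{"dx":0,"dy":0,"dz":0,"rx":0,"ry":0,"rz":0,"hand":0.085},{"dx":0,"dy":0,"dz":0,"rx":0,"ry":0,"rz":0,"hand":0.085},{"dx":0,"dy":0,"dz":0,"rx":0,"ry":0,"rz":0,"hand":0.085},{"dx":0,"dy":0,"dz":0,"rx":0,"ry":0,"rz":0,"hand":0.085},{"dx":0,"dy":0,"dz":0,"rx":0,"ry":0,"rz":0,"hand":0.085},{"dx":0,"dy":0,"dz":-0.02,"rx":0,"ry":0,"rz":0,"hand":0.085},{"dx":0,"dy":0,"dz":-0.03,"rx":0,"ry":0,"rz":0,"hand":0.085},{"dx":0,"dy":0,"dz":-0.03,"rx":0,"ry":0,"rz":0,"hand":0.085},{"dx":0,"dy":0,"dz":0,"rx":0,"ry":0,"rz":0,"hand":0.085}]' >/dev/null; python3 -m pendant '[{"dx":-0.031,"dy":0.0032,"dz":0,"rx":0,"ry":0,"rz":0,"hand":0.085},{"dx":-0.031,"dy":0.0032,"dz":0,"rx":0,"ry":0,"rz":0,"hand":0.085},{"dx":-0.031,"dy":0.0032,"dz":0,"rx":0,"ry":0,"rz":0,"hand":0.085},{"dx":-0.031,"dy":0.0032,"dz":0,"rx":0,"ry":0,"rz":0,"hand":0.085},{"dx":-0.031,"dy":0.0032,"dz":0,"rx":0,"ry":0,"rz":0,"hand":0.085},{"dx":-0.0315,"dy":0.0032,"dz":0,"rx":0,"ry":0,"rz":0,"hand":0.085}]' >/dev/null; python3 st.py;  python3 -m pendant '[{"dx":0,"dy":0,"dz":0,"rx":0,"ry":0,"rz":7.12,"hand":0.085},{"dx":0,"dy":0,"dz":0,"rx":0,"ry":0,"rz":7.12,"hand":0.085},{"dx":0,"dy":0,"dz":0,"rx":0,"ry":0,"rz":7.12,"hand":0.085},{"dx":0,"dy":0,"dz":0,"rx":0,"ry":0,"rz":7.12,"hand":0.085},{"dx":0,"dy":0,"dz":0,"rx":0,"ry":0,"rz":7.12,"hand":0.085},{"dx":0,"dy":0,"dz":0,"rx":0,"ry":0,"rz":7.12,"hand":0.085},{"dx":0,"dy":0,"dz":0,"rx":0,"ry":0,"rz":7.12,"hand":0.085},{"dx":0,"dy":0,"dz":0,"rx":0,"ry":0,"rz":7.12,"hand":0.085},{"dx":0,"dy":0,"dz":0,"rx":0,"ry":0,"rz":7.12,"hand":0.085},{"dx":0,"dy":0,"dz":0,"rx":0,"ry":0,"rz":7.12,"hand":0.085},{"dx":0,"dy":0,"dz":0,"rx":0,"ry":0,"rz":7.12,"hand":0.085},{"dx":0,"dy":0,"dz":0,"rx":0,"ry":0,"rz":0,"hand":0.085}]' >/dev/null; python3 st.py 464 -135 21
python3 - <<'E'
from h import *
s=img("scene"); crop(s,130,340,100,250,3.8,"pics/s6.png")
E
```

```text
t19.70 pos [ 463.2 -136.3  129.1] yawY 0.0 tilt 0.0 F [ 0.3  0.5 -1.4] w 85.4 g 0
t20.70 pos [ 463.2 -134.9  129. ] yawY -78.4 tilt 0.1 F [-0.9  0.7  0.4] w 84.8 g 0
tool shift mm [  0.8   0.4 108. ]
```

View pics/s6.png

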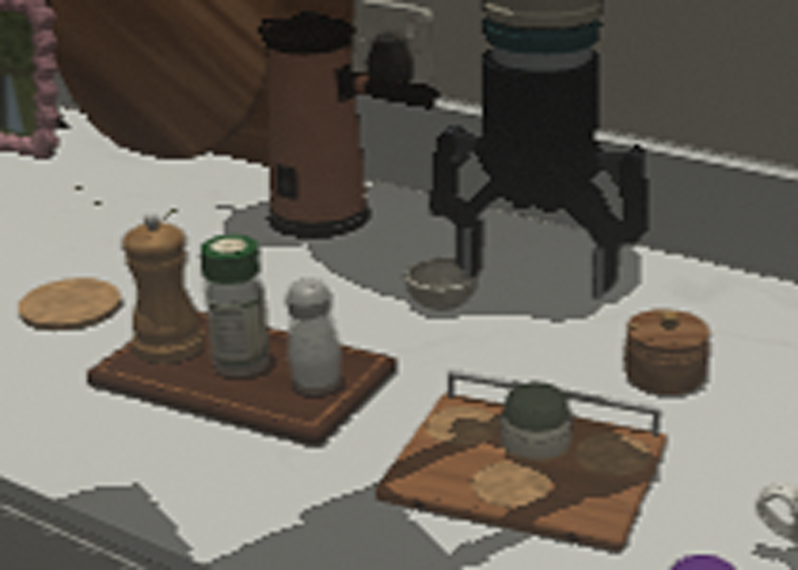

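All three condiments stand upright on the board at crop (165,290), (235,305) and (315,335), and the timer at (537,420) is free between the fingers. I'll descend and grip it.

```bash
python3 -m pendant '[{"dx":0.0008,"dy":0,"dz":0.0178,"rx":0,"ry":0,"rz":0,"hand":0.085},{"dx":0,"dy":0,"dz":0.0178,"rx":0,"ry":0,"rz":0,"hand":0.085},{"dx":0,"dy":0,"dz":0.0178,"rx":0,"ry":0,"rz":0,"hand":0.085},{"dx":0,"dy":0,"dz":0.0178,"rx":0,"ry":0,"rz":0,"hand":0.085},{"dx":0,"dy":0,"dz":0.0178,"rx":0,"ry":0,"rz":0,"hand":0.085},{"dx":0,"dy":0,"dz":0.0178,"rx":0,"ry":0,"rz":0,"hand":0.085},{"dx":0,"dy":0,"dz":0,"rx":0,"ry":0,"rz":0,"hand":0.085},{"dx":0,"dy":0,"dz":0,"rx":0,"ry":0,"rz":0,"hand":0.085},{"dx":0,"dy":0,"dz":0,"rx":0,"ry":0,"rz":0,"hand":0.085}]' 40 >/dev/null;python3 st.py; python3 -m pendant '[{"dx":0,"dy":0,"dz":0,"rx":0,"ry":0,"rz":0,"hand":0.03},{"dx":0,"dy":0,"dz":0,"rx":0,"ry":0,"rz":0,"hand":0.03},{"dx":0,"dy":0,"dz":0,"rx":0,"ry":0,"rz":0,"hand":0.03},{"dx":0,"dy":0,"dz":0,"rx":0,"ry":0,"rz":0,"hand":0.03},{"dx":0,"dy":0,"dz":0,"rx":0,"ry":0,"rz":0,"hand":0.03},{"dx":0,"dy":0,"dz":0,"rx":0,"ry":0,"rz":0,"hand":0.03},{"dx":0,"dy":0,"dz":0,"rx":0,"ry":0,"rz":0,"hand":0.03},{"dx":0,"dy":0,"dz":0,"rx":0,"ry":0,"rz":0,"hand":0.03}]' 40 >/dev/null; python3 st.py;  python3 -m pendant '[{"dx":0,"dy":0,"dz":-0.008,"rx":0,"ry":0,"rz":0,"hand":0.03},{"dx":0,"dy":0,"dz":-0.012,"rx":0,"ry":0,"rz":0,"hand":0.03},{"dx":0,"dy":0,"dz":0,"rx":0,"ry":0,"rz":0,"hand":0.03},{"dx":0,"dy":0,"dz":0,"rx":0,"ry":0,"rz":0,"hand":0.03}]' >/dev/null; python3 st.py
```

```text
t21.50 pos [ 464.8 -135.    23.3] yawY -78.2 tilt 0.1 F [0.8 0.4 0.9] w 84.8 g 0
t22.17 pos [ 465.  -135.2   24.2] yawY -78.3 tilt 0.1 F [-1.2  0.3  7.2] w 47.8 g 40
t22.50 pos [ 464.9 -135.    43.6] yawY -78.3 tilt 0.1 F [-0.5  1.  -1.8] w 48.3 g 41
```

```bash
python3 -m pendant '[{"dx":0,"dy":0,"dz":-0.02,"rx":0,"ry":0,"rz":0,"hand":0.03},{"dx":0,"dy":0,"dz":-0.03,"rx":0,"ry":0,"rz":0,"hand":0.03},{"dx":0,"dy":0,"dz":-0.035,"rx":0,"ry":0,"rz":0,"hand":0.03},{"dx":0,"dy":0,"dz":-0.035,"rx":0,"ry":0,"rz":0,"hand":0.03},{"dx":0,"dy":0,"dz":-0.02,"rx":0,"ry":0,"rz":0,"hand":0.03},{"dx":0,"dy":0,"dz":0,"rx":0,"ry":0,"rz":0,"hand":0.03}]' >/dev/null; python3 st.py 455 335.4 180;  python3 -m pendant '[{"dx":0.0031,"dy":-0.017,"dz":0,"rx":0,"ry":0,"rz":0,"hand":0.03},{"dx":0.0061,"dy":-0.033,"dz":0,"rx":0,"ry":0,"rz":0,"hand":0.03},{"dx":0.0061,"dy":-0.033,"dz":0,"rx":0,"ry":0,"rz":0,"hand":0.03},{"dx":0.0061,"dy":-0.033,"dz":0,"rx":0,"ry":0,"rz":0,"hand":0.03},{"dx":0.0061,"dy":-0.033,"dz":0,"rx":0,"ry":0,"rz":0,"hand":0.03},{"dx":0.0061,"dy":-0.033,"dz":0,"rx":0,"ry":0,"rz":0,"hand":0.03},{"dx":0.0061,"dy":-0.033,"dz":0,"rx":0,"ry":0,"rz":0,"hand":0.03},{"dx":0.0061,"dy":-0.033,"dz":0,"rx":0,"ry":0,"rz":0,"hand":0.03},{"dx":0.0061,"dy":-0.033,"dz":0,"rx":0,"ry":0,"rz":0,"hand":0.03},{"dx":0.0061,"dy":-0.033,"dz":0,"rx":0,"ry":0,"rz":0,"hand":0.03},{"dx":0.0061,"dy":-0.033,"dz":0,"rx":0,"ry":0,"rz":0,"hand":0.03},{"dx":0.0061,"dy":-0.033,"dz":0,"rx":0,"ry":0,"rz":0,"hand":0.03}]' >/dev/null; python3 st.py 455 335.4 60
```

```text
t23.00 pos [ 467.  -136.   187.1] yawY -78.3 tilt 0.5 F [ 0.3 -0.6 -1. ] w 47.8 g 41
tool shift mm [  83.7 -464.1    5.2]
t24.00 pos [454.6 252.8 180.9] yawY -78.3 tilt 0.2 F [ 0.8  0.3 -1.7] w 47.6 g 41
tool shift mm [ 17.5 -80.9 120.8]
```

```bash
python3 -m pendant '[{"dx":0.006,"dy":-0.033,"dz":0,"rx":0,"ry":0,"rz":0,"hand":0.03},{"dx":0.006,"dy":-0.03,"dz":0.01,"rx":0,"ry":0,"rz":0,"hand":0.03},{"dx":0.0035,"dy":-0.018,"dz":0.02,"rx":0,"ry":0,"rz":0,"hand":0.03},{"dx":0,"dy":0,"dz":0.03,"rx":0,"ry":0,"rz":0,"hand":0.03},{"dx":0,"dy":0,"dz":0.03,"rx":0,"ry":0,"rz":0,"hand":0.03},{"dx":0,"dy":0,"dz":0.03,"rx":0,"ry":0,"rz":0,"hand":0.03},{"dx":0,"dy":0,"dz":0,"rx":0,"ry":0,"rz":0,"hand":0.03},{"dx":0,"dy":0,"dz":0,"rx":0,"ry":0,"rz":0,"hand":0.03},{"dx":0,"dy":0,"dz":0,"rx":0,"ry":0,"rz":0,"hand":0.03},{"dx":0,"dy":0,"dz":0,"rx":0,"ry":0,"rz":0,"hand":0.03}]' >/dev/null; python3 st.py 455 335.4 21
```

```text
t24.83 pos [456.2 334.6  64.4] yawY -78.3 tilt 0.2 F [-0.   0.3 -0.9] w 47.9 g 41
tool shift mm [-1.1 -1.  43.4]
```

```bash
python3 -m pendant '[{"dx":-0.001,"dy":-0.001,"dz":0.012,"rx":0,"ry":0,"rz":0,"hand":0.03},{"dx":0,"dy":0,"dz":0.014,"rx":0,"ry":0,"rz":0,"hand":0.03},{"dx":0,"dy":0,"dz":0.01,"rx":0,"ry":0,"rz":0,"hand":0.03},{"dx":0,"dy":0,"dz":0.005,"rx":0,"ry":0,"rz":0,"hand":0.03},{"dx":0,"dy":0,"dz":0,"rx":0,"ry":0,"rz":0,"hand":0.03},{"dx":0,"dy":0,"dz":0,"rx":0,"ry":0,"rz":0,"hand":0.03},{"dx":0,"dy":0,"dz":0,"rx":0,"ry":0,"rz":0,"hand":0.03}]' >/dev/null; python3 st.py 455 335.4 20.2; python3 -m pendant '[{"dx":0,"dy":0,"dz":0.001,"rx":0,"ry":0,"rz":0,"hand":0.03},{"dx":0,"dy":0,"dz":0,"rx":0,"ry":0,"rz":0,"hand":0.03}]'>/dev/null; python3 st.py
```

```text
t25.42 pos [454.3 335.1  22.6] yawY -78.3 tilt 0.1 F [-0.2 -0.2 -0.8] w 47.9 g 41
tool shift mm [ 0.7 -0.2  2.4]
t25.58 pos [454.  335.   21.3] yawY -78.3 tilt 0.1 F [-0.8  0.3 -0.8] w 47.9 g 41
```

```bash
python3 -m pendant '[{"dx":0.0007,"dy":0,"dz":0.0008,"rx":0,"ry":0,"rz":0,"hand":0.03},{"dx":0,"dy":0,"dz":0,"rx":0,"ry":0,"rz":0,"hand":0.03}]'>/dev/null; python3 st.py; python3 -m pendant '[{"dx":0,"dy":0,"dz":0.0007,"rx":0,"ry":0,"rz":0,"hand":0.03},{"dx":0,"dy":0,"dz":0,"rx":0,"ry":0,"rz":0,"hand":0.03}]'>/dev/null; python3 st.py
```

```text
t25.75 pos [454.5 335.1  20.4] yawY -78.3 tilt 0.0 F [-0.7  0.1  1.3] w 47.7 g 42
t25.92 pos [454.6 335.1  20.3] yawY -78.3 tilt 0.1 F [-1.7 -0.6  6.3] w 47.9 g 42
```

```bash
python3 -m pendant '[{"dx":0,"dy":0,"dz":-0.0005,"rx":0,"ry":0,"rz":0,"hand":0.06},{"dx":0,"dy":0,"dz":0,"rx":0,"ry":0,"rz":0,"hand":0.085},{"dx":0,"dy":0,"dz":0,"rx":0,"ry":0,"rz":0,"hand":0.085},{"dx":0,"dy":0,"dz":0,"rx":0,"ry":0,"rz":0,"hand":0.085},{"dx":0,"dy":0,"dz":0,"rx":0,"ry":0,"rz":0,"hand":0.085},{"dx":0,"dy":0,"dz":0,"rx":0,"ry":0,"rz":0,"hand":0.085},{"dx":0,"dy":0,"dz":-0.02,"rx":0,"ry":0,"rz":0,"hand":0.085},{"dx":0,"dy":0,"dz":-0.035,"rx":0,"ry":0,"rz":0,"hand":0.085},{"dx":0,"dy":0,"dz":-0.035,"rx":0,"ry":0,"rz":0,"hand":0.085},{"dx":0,"dy":0,"dz":-0.035,"rx":0,"ry":0,"rz":0,"hand":0.085},{"dx":0,"dy":0,"dz":-0.035,"rx":0,"ry":0,"rz":0,"hand":0.085},{"dx":0,"dy":0,"dz":0,"rx":0,"ry":0,"rz":0,"hand":0.085}]' >/dev/null; python3 st.py;  python3 -m pendant '[{"dx":0,"dy":0,"dz":0,"rx":0,"ry":0,"rz":-7.12,"hand":0.085},{"dx":0,"dy":0,"dz":0,"rx":0,"ry":0,"rz":-7.12,"hand":0.085},{"dx":0,"dy":0,"dz":0,"rx":0,"ry":0,"rz":-7.12,"hand":0.085},{"dx":0,"dy":0,"dz":0,"rx":0,"ry":0,"rz":-7.12,"hand":0.085},{"dx":0,"dy":0,"dz":0,"rx":0,"ry":0,"rz":-7.12,"hand":0.085},{"dx":0,"dy":0,"dz":0,"rx":0,"ry":0,"rz":-7.12,"hand":0.085},{"dx":0,"dy":0,"dz":0,"rx":0,"ry":0,"rz":-7.12,"hand":0.085},{"dx":0,"dy":0,"dz":0,"rx":0,"ry":0,"rz":-7.12,"hand":0.085},{"dx":0,"dy":0,"dz":0,"rx":0,"ry":0,"rz":-7.12,"hand":0.085},{"dx":0,"dy":0,"dz":0,"rx":0,"ry":0,"rz":-7.12,"hand":0.085},{"dx":0,"dy":0,"dz":0,"rx":0,"ry":0,"rz":-7.1,"hand":0.085},{"dx":0,"dy":0,"dz":0,"rx":0,"ry":0,"rz":0,"hand":0.085}]' >/dev/null; python3 st.py 444.5 51.5 190; python3 -m pendant '[{"dx":-0.0285,"dy":-0.001,"dz":0,"rx":0,"ry":0,"rz":0,"hand":0.085},{"dx":-0.0285,"dy":-0.001,"dz":0,"rx":0,"ry":0,"rz":0,"hand":0.085},{"dx":-0.0285,"dy":-0.001,"dz":0,"rx":0,"ry":0,"rz":0,"hand":0.085},{"dx":-0.0285,"dy":-0.001,"dz":0,"rx":0,"ry":0,"rz":0,"hand":0.085},{"dx":-0.0285,"dy":-0.001,"dz":0,"rx":0,"ry":0,"rz":0,"hand":0.085},{"dx":-0.0285,"dy":-0.001,"dz":0,"rx":0,"ry":0,"rz":0,"hand":0.085},{"dx":-0.0285,"dy":-0.001,"dz":0,"rx":0,"ry":0,"rz":0,"hand":0.085},{"dx":-0.0285,"dy":-0.001,"dz":0,"rx":0,"ry":0,"rz":0,"hand":0.085},{"dx":-0.0285,"dy":-0.001,"dz":0,"rx":0,"ry":0,"rz":0,"hand":0.085},{"dx":-0.0275,"dy":-0.001,"dz":0,"rx":0,"ry":0,"rz":0,"hand":0.085},{"dx":0,"dy":0,"dz":0,"rx":0,"ry":0,"rz":0,"hand":0.085},{"dx":0,"dy":0,"dz":0,"rx":0,"ry":0,"rz":0,"hand":0.085}]' >/dev/null; python3 -m pendant '[{"dx":0,"dy":0,"dz":0,"rx":0,"ry":0,"rz":0,"hand":0.085},{"dx":0,"dy":0,"dz":0,"rx":0,"ry":0,"rz":0,"hand":0.085}]'>/dev/null; python3 st.py 444.5 51.5 50
python3 - <<'E'
from h import *
s=img("scene"); t=img("top")
a=s["frame"][110:250,100:320,::-1]; b=t["frame"][160:250,90:330,::-1]
b=cv2.resize(b,(660,248),interpolation=2); a=cv2.resize(a,(550,350),interpolation=2); a=cv2.copyMakeBorder(a,0,0,0,110,0)
cv2.imwrite("pics/m7.png",np.vstack([a,b]))
hsv=cv2.cvtColor(t["frame"],cv2.COLOR_RGB2HSV); r=hsv[175:220,100:148]; m=cv2.inRange(r,(40,50,20),(95,255,255)); M=cv2.moments(m,True)
print(M["m00"], on(t,100+M["m10"]/M["m00"],175+M["m01"]/M["m00"],.045))
E
```

```text
t26.92 pos [458.2 337.2 187.3] yawY -78.3 tilt 0.8 F [2.3 0.4 0.4] w 84.9 g 0
t27.92 pos [454.2 334.8 179.5] yawY 0.1 tilt 0.0 F [-0.   0.5 -0.9] w 85.0 g 0
tool shift mm [-283.3  -10.2  -10.5]
t29.08 pos [444.3  51.8 179.7] yawY -0.0 tilt 0.0 F [-0.3 -0.3  0.3] w 84.9 g 0
tool shift mm [ -0.4   0.2 129.7]
214.0 [0.45579063 0.32647601]
```

View pics/m7.png

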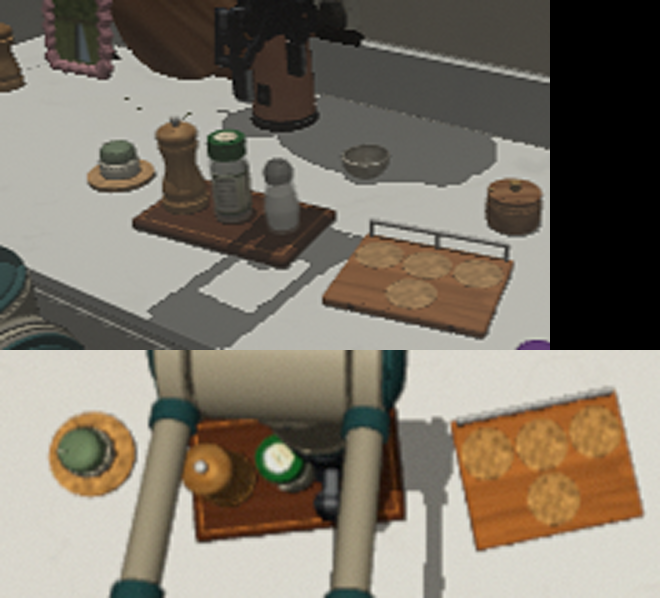

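The timer stands on the coaster at (118,155) upper pane, and all four inlays are now visible in the lower pane at (490,452), (542,445), (596,432) and (553,498). I'll measure the coaster and timer more carefully, and the inlay centres too.

Run:
```python
from h import *
t=img("top"); crop(t,100,148,174,222,12,"pics/t8.png")
hsv=cv2.cvtColor(t["frame"],cv2.COLOR_RGB2HSV)
p=lambda u,v:((u)/2.75+90-.3,(v-350)/2.755+160-.3)
for n,u,v in (("L",490,452),("M",542,445),("R",596,432),("F",553,498)): print(n,on(t,*p(u,v),.012))
```

```text
L [ 0.45661808 -0.08138049]
M [ 0.46423887 -0.13601469]
R [ 0.47826263 -0.1930555 ]
F [ 0.40866275 -0.14695786]
```

View pics/t8.png

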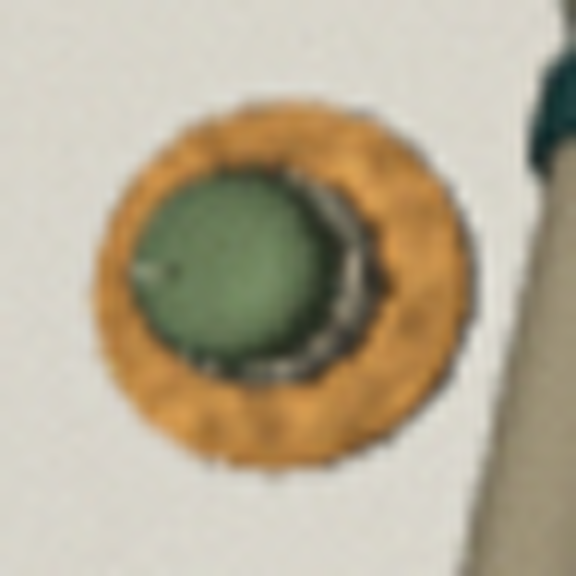

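Run:
```python
from h import *
t=img("top"); f=lambda a,b:(100+(a+.5)/12-.5,174+(b+.5)/12-.5)
print("coaster",on(t,*f(284.5,285),.008))
print("left edge dial -> centre",on(t,*f(132,265),.04)-[0,.024], "base right edge",on(t,*f(380,290),.014)+[0,.027])
for h in(.04,.049): print(h,on(t,*f(230,263),h))
for n,p in (("coaster",(.4545,.3353,.008)),("base",(.4545,.335,.009)),("top",(.4545,.335,.049))):
  u,v=proj(t,p); print(n,(u-100+.5)*12-.5,(v-174+.5)*12-.5)
```

```text
coaster [0.45375414 0.33467667]
left edge dial -> centre [0.45429509 0.33513934] base right edge [0.45189712 0.33688205]
0.04 [0.45485928 0.33649455]
0.049 [0.4536901  0.33326672]
coaster 282.0571265442172 281.90188612216275
base 281.8897116272717 281.38048227615695
top 222.64473412569032 259.48621668084945
```

The timer is centred to within about 2 mm. I'll return the shaker first.

```bash
python3 -m pendant '[{"dx":0,"dy":0,"dz":0.02,"rx":0,"ry":0,"rz":0,"hand":0.085},{"dx":0,"dy":0,"dz":0.022,"rx":0,"ry":0,"rz":0,"hand":0.085},{"dx":0,"dy":0,"dz":0.022,"rx":0,"ry":0,"rz":0,"hand":0.085},{"dx":0,"dy":0,"dz":0.022,"rx":0,"ry":0,"rz":0,"hand":0.085},{"dx":0,"dy":0,"dz":0.022,"rx":0,"ry":0,"rz":0,"hand":0.085},{"dx":0,"dy":0,"dz":0.021,"rx":0,"ry":0,"rz":0,"hand":0.085},{"dx":0,"dy":0,"dz":0,"rx":0,"ry":0,"rz":0,"hand":0.085},{"dx":0,"dy":0,"dz":0,"rx":0,"ry":0,"rz":0,"hand":0.085},{"dx":0,"dy":0,"dz":0,"rx":0,"ry":0,"rz":0,"hand":0.085}]' 40 >/dev/null;python3 st.py; python3 -m pendant '[{"dx":0,"dy":0,"dz":0,"rx":0,"ry":0,"rz":0,"hand":0.03},{"dx":0,"dy":0,"dz":0,"rx":0,"ry":0,"rz":0,"hand":0.03},{"dx":0,"dy":0,"dz":0,"rx":0,"ry":0,"rz":0,"hand":0.03},{"dx":0,"dy":0,"dz":0,"rx":0,"ry":0,"rz":0,"hand":0.03},{"dx":0,"dy":0,"dz":0,"rx":0,"ry":0,"rz":0,"hand":0.03},{"dx":0,"dy":0,"dz":0,"rx":0,"ry":0,"rz":0,"hand":0.03},{"dx":0,"dy":0,"dz":0,"rx":0,"ry":0,"rz":0,"hand":0.03},{"dx":0,"dy":0,"dz":0,"rx":0,"ry":0,"rz":0,"hand":0.03}]' 40 >/dev/null; python3 st.py;  python3 -m pendant '[{"dx":0,"dy":0,"dz":-0.008,"rx":0,"ry":0,"rz":0,"hand":0.03},{"dx":0,"dy":0,"dz":-0.02,"rx":0,"ry":0,"rz":0,"hand":0.03},{"dx":0,"dy":0,"dz":-0.03,"rx":0,"ry":0,"rz":0,"hand":0.03},{"dx":0,"dy":0,"dz":-0.012,"rx":0,"ry":0,"rz":0,"hand":0.03},{"dx":0,"dy":0,"dz":0,"rx":0,"ry":0,"rz":0,"hand":0.03},{"dx":0,"dy":0,"dz":0,"rx":0,"ry":0,"rz":0,"hand":0.03}]' >/dev/null; python3 st.py 454.9 -76.7 56
```

```text
t30.03 pos [445.2  51.2  51.6] yawY 0.0 tilt 0.1 F [0.4 0.4 0.1] w 85.0 g 0
t30.70 pos [444.7  50.9  51.9] yawY -0.0 tilt 0.1 F [-1.8 -0.2  6.9] w 37.0 g 39
t31.20 pos [444.6  50.9 121.4] yawY -0.0 tilt 0.1 F [-1.2  0.3 -0.3] w 36.8 g 40
tool shift mm [-127.6   10.2   65.5]
```

```bash
python3 -m pendant '[{"dx":-0.015,"dy":0.0026,"dz":0,"rx":0,"ry":0,"rz":0,"hand":0.03},{"dx":-0.033,"dy":0.0026,"dz":0,"rx":0,"ry":0,"rz":0,"hand":0.03},{"dx":-0.033,"dy":0.0026,"dz":0,"rx":0,"ry":0,"rz":0,"hand":0.03},{"dx":-0.033,"dy":0.0026,"dz":0.01,"rx":0,"ry":0,"rz":0,"hand":0.03},{"dx":-0.0142,"dy":0,"dz":0.015,"rx":0,"ry":0,"rz":0,"hand":0.03},{"dx":0,"dy":0,"dz":0.02,"rx":0,"ry":0,"rz":0,"hand":0.03},{"dx":0,"dy":0,"dz":0.016,"rx":0,"ry":0,"rz":0,"hand":0.03},{"dx":0,"dy":0,"dz":0,"rx":0,"ry":0,"rz":0,"hand":0.03},{"dx":0,"dy":0,"dz":0,"rx":0,"ry":0,"rz":0,"hand":0.03},{"dx":0,"dy":0,"dz":0,"rx":0,"ry":0,"rz":0,"hand":0.03}]' >/dev/null; python3 st.py 454.9 -77.3 50
```

```text
t32.03 pos [454.6 -77.1  59.7] yawY 0.0 tilt 0.0 F [ 0.6  0.3 -0.8] w 36.5 g 40
tool shift mm [-0.2  0.3  9.7]
```

```bash
python3 -m pendant '[{"dx":-0.0002,"dy":0.0003,"dz":0.005,"rx":0,"ry":0,"rz":0,"hand":0.03},{"dx":0,"dy":0,"dz":0.004,"rx":0,"ry":0,"rz":0,"hand":0.03},{"dx":0,"dy":0,"dz":0,"rx":0,"ry":0,"rz":0,"hand":0.03},{"dx":0,"dy":0,"dz":0,"rx":0,"ry":0,"rz":0,"hand":0.03}]'>/dev/null; python3 st.py;  python3 -m pendant '[{"dx":0,"dy":0,"dz":0.0008,"rx":0,"ry":0,"rz":0,"hand":0.03},{"dx":0,"dy":0,"dz":0,"rx":0,"ry":0,"rz":0,"hand":0.03}]'>/dev/null; python3 st.py; python3 -m pendant '[{"dx":0,"dy":0,"dz":0.0007,"rx":0,"ry":0,"rz":0,"hand":0.03},{"dx":0,"dy":0,"dz":0,"rx":0,"ry":0,"rz":0,"hand":0.03}]'>/dev/null; python3 st.py
```

```text
t32.37 pos [454.9 -77.3  50.9] yawY 0.0 tilt 0.0 F [-0.4  0.3 -0.7] w 36.9 g 40
t32.53 pos [455.1 -77.5  50.1] yawY -0.0 tilt 0.0 F [ 0.1  0.2 -1.4] w 36.6 g 40
t32.70 pos [455.2 -77.4  50. ] yawY -0.0 tilt 0.0 F [-1.6  0.5  4.4] w 37.1 g 41
```

```bash
python3 -m pendant '[{"dx":0,"dy":0,"dz":-0.0004,"rx":0,"ry":0,"rz":0,"hand":0.06},{"dx":0,"dy":0,"dz":0,"rx":0,"ry":0,"rz":0,"hand":0.085},{"dx":0,"dy":0,"dz":0,"rx":0,"ry":0,"rz":0,"hand":0.085},{"dx":0,"dy":0,"dz":0,"rx":0,"ry":0,"rz":0,"hand":0.085},{"dx":0,"dy":0,"dz":0,"rx":0,"ry":0,"rz":0,"hand":0.085},{"dx":0,"dy":0,"dz":0,"rx":0,"ry":0,"rz":0,"hand":0.085},{"dx":0,"dy":0,"dz":-0.02,"rx":0,"ry":0,"rz":0,"hand":0.085},{"dx":0,"dy":0,"dz":-0.035,"rx":0,"ry":0,"rz":0,"hand":0.085},{"dx":0,"dy":0,"dz":-0.035,"rx":0,"ry":0,"rz":0,"hand":0.085},{"dx":0,"dy":0,"dz":-0.03,"rx":0,"ry":0,"rz":0,"hand":0.085},{"dx":0,"dy":0,"dz":0,"rx":0,"ry":0,"rz":0,"hand":0.085}]' >/dev/null; python3 -m pendant '[{"dx":0.033,"dy":-0.0031,"dz":0,"rx":0,"ry":0,"rz":0,"hand":0.085},{"dx":0.033,"dy":-0.0031,"dz":0,"rx":0,"ry":0,"rz":0,"hand":0.085},{"dx":0.033,"dy":-0.0031,"dz":0,"rx":0,"ry":0,"rz":0,"hand":0.085},{"dx":0.033,"dy":-0.0031,"dz":0,"rx":0,"ry":0,"rz":0,"hand":0.085},{"dx":0.033,"dy":-0.0031,"dz":0,"rx":0,"ry":0,"rz":0,"hand":0.085},{"dx":0.034,"dy":-0.0031,"dz":0,"rx":0,"ry":0,"rz":0,"hand":0.085},{"dx":0,"dy":0,"dz":0,"rx":0,"ry":0,"rz":0,"hand":0.085},{"dx":0,"dy":0,"dz":0,"rx":0,"ry":0,"rz":0,"hand":0.085},{"dx":0,"dy":0,"dz":0,"rx":0,"ry":0,"rz":0,"hand":0.085}]' >/dev/null; python3 st.py 436.3 121.5 86
python3 - <<'E'
from h import *
s=img("scene"); crop(s,130,340,100,250,3.8,"pics/s9.png")
E
```

```text
t34.37 pos [436.1 121.2 169.2] yawY 0.0 tilt 0.1 F [-0.6  0.2 -0.1] w 84.9 g 0
tool shift mm [ 0.4  0.3 83.2]
```

View pics/s9.png

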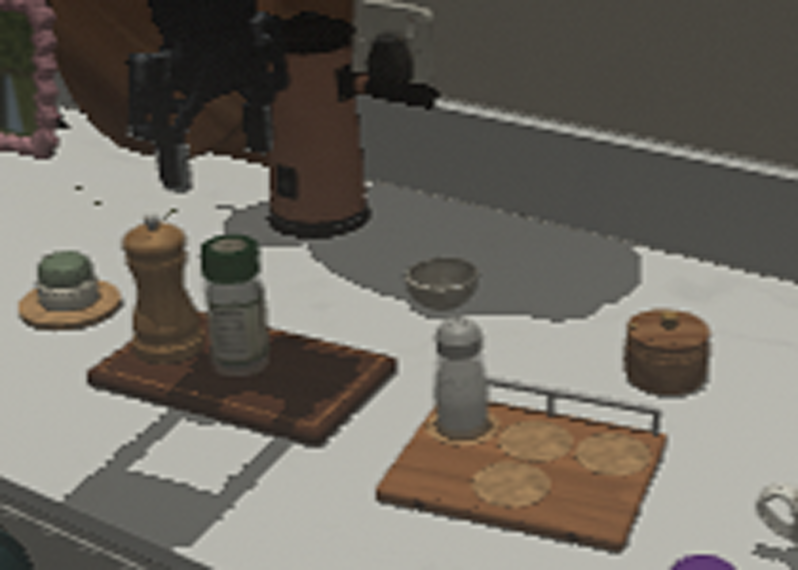

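The shaker is back at crop (461,378), the same pixels as before. Next is the jar.

```bash
python3 -m pendant '[{"dx":0,"dy":0,"dz":0.016,"rx":0,"ry":0,"rz":0,"hand":0.085},{"dx":0,"dy":0,"dz":0.017,"rx":0,"ry":0,"rz":0,"hand":0.085},{"dx":0,"dy":0,"dz":0.017,"rx":0,"ry":0,"rz":0,"hand":0.085},{"dx":0,"dy":0,"dz":0.017,"rx":0,"ry":0,"rz":0,"hand":0.085},{"dx":0,"dy":0,"dz":0.016,"rx":0,"ry":0,"rz":0,"hand":0.085},{"dx":0,"dy":0,"dz":0,"rx":0,"ry":0,"rz":0,"hand":0.085},{"dx":0,"dy":0,"dz":0,"rx":0,"ry":0,"rz":0,"hand":0.085},{"dx":0,"dy":0,"dz":0,"rx":0,"ry":0,"rz":0,"hand":0.085}]' 40 >/dev/null;python3 st.py; python3 -m pendant '[{"dx":0,"dy":0,"dz":0,"rx":0,"ry":0,"rz":0,"hand":0.03},{"dx":0,"dy":0,"dz":0,"rx":0,"ry":0,"rz":0,"hand":0.03},{"dx":0,"dy":0,"dz":0,"rx":0,"ry":0,"rz":0,"hand":0.03},{"dx":0,"dy":0,"dz":0,"rx":0,"ry":0,"rz":0,"hand":0.03},{"dx":0,"dy":0,"dz":0,"rx":0,"ry":0,"rz":0,"hand":0.03},{"dx":0,"dy":0,"dz":0,"rx":0,"ry":0,"rz":0,"hand":0.03},{"dx":0,"dy":0,"dz":0,"rx":0,"ry":0,"rz":0,"hand":0.03},{"dx":0,"dy":0,"dz":0,"rx":0,"ry":0,"rz":0,"hand":0.03}]' 40 >/dev/null; python3 st.py; python3 -m pendant '[{"dx":0,"dy":0,"dz":-0.008,"rx":0,"ry":0,"rz":0,"hand":0.03},{"dx":0,"dy":0,"dz":-0.017,"rx":0,"ry":0,"rz":0,"hand":0.03},{"dx":0,"dy":0,"dz":-0.03,"rx":0,"ry":0,"rz":0,"hand":0.03},{"dx":0,"dy":0,"dz":-0.035,"rx":0,"ry":0,"rz":0,"hand":0.03},{"dx":0,"dy":0,"dz":-0.025,"rx":0,"ry":0,"rz":0,"hand":0.03},{"dx":0,"dy":0,"dz":0,"rx":0,"ry":0,"rz":0,"hand":0.03},{"dx":0,"dy":0,"dz":0,"rx":0,"ry":0,"rz":0,"hand":0.03}]' >/dev/null; python3 st.py 478.3 -192.5 95
```

```text
t35.08 pos [437.2 120.7  87.3] yawY -0.1 tilt 0.1 F [ 0.6  0.7 -0.6] w 85.1 g 0
t35.75 pos [437.1 121.6  87.6] yawY 0.0 tilt 0.1 F [-1.   0.2  6.2] w 44.3 g 41
t36.33 pos [437.  121.7 203.1] yawY 0.0 tilt 0.2 F [-0.9 -0.9 -1. ] w 44.1 g 41
tool shift mm [-314.2   40.9  108.1]
```

```bash
python3 -m pendant '[{"dx":-0.02,"dy":0.0042,"dz":0,"rx":0,"ry":0,"rz":0,"hand":0.03},{"dx":-0.033,"dy":0.0042,"dz":0,"rx":0,"ry":0,"rz":0,"hand":0.03},{"dx":-0.033,"dy":0.0042,"dz":0,"rx":0,"ry":0,"rz":0,"hand":0.03},{"dx":-0.033,"dy":0.0042,"dz":0,"rx":0,"ry":0,"rz":0,"hand":0.03},{"dx":-0.033,"dy":0.0042,"dz":0,"rx":0,"ry":0,"rz":0,"hand":0.03},{"dx":-0.033,"dy":0.0042,"dz":0,"rx":0,"ry":0,"rz":0,"hand":0.03},{"dx":-0.033,"dy":0.0042,"dz":0,"rx":0,"ry":0,"rz":0,"hand":0.03},{"dx":-0.033,"dy":0.0042,"dz":0,"rx":0,"ry":0,"rz":0,"hand":0.03},{"dx":-0.033,"dy":0.004,"dz":0,"rx":0,"ry":0,"rz":0,"hand":0.03},{"dx":-0.02,"dy":0.0035,"dz":0,"rx":0,"ry":0,"rz":0,"hand":0.03},{"dx":-0.0102,"dy":0,"dz":0.02,"rx":0,"ry":0,"rz":0,"hand":0.03},{"dx":0,"dy":0,"dz":0.03,"rx":0,"ry":0,"rz":0,"hand":0.03}]' >/dev/null;  python3 -m pendant '[{"dx":0,"dy":0,"dz":0.03,"rx":0,"ry":0,"rz":0,"hand":0.03},{"dx":0,"dy":0,"dz":0.025,"rx":0,"ry":0,"rz":0,"hand":0.03},{"dx":0,"dy":0,"dz":0,"rx":0,"ry":0,"rz":0,"hand":0.03},{"dx":0,"dy":0,"dz":0,"rx":0,"ry":0,"rz":0,"hand":0.03},{"dx":0,"dy":0,"dz":0,"rx":0,"ry":0,"rz":0,"hand":0.03},{"dx":0,"dy":0,"dz":0,"rx":0,"ry":0,"rz":0,"hand":0.03}]' >/dev/null; python3 st.py 478.3 -192.5 85.7
```

```text
t37.83 pos [ 478.5 -193.2   98.1] yawY 0.0 tilt 0.2 F [ 0.6 -1.3 -0.9] w 44.1 g 41
tool shift mm [ 0.7 -0.3 12.4]
```

```bash
python3 -m pendant '[{"dx":0.0007,"dy":-0.0002,"dz":0.006,"rx":0,"ry":0,"rz":0,"hand":0.03},{"dx":0,"dy":0,"dz":0.005,"rx":0,"ry":0,"rz":0,"hand":0.03},{"dx":0,"dy":0,"dz":0,"rx":0,"ry":0,"rz":0,"hand":0.03},{"dx":0,"dy":0,"dz":0,"rx":0,"ry":0,"rz":0,"hand":0.03}]'>/dev/null; python3 st.py;  python3 -m pendant '[{"dx":0,"dy":0,"dz":0.0008,"rx":0,"ry":0,"rz":0,"hand":0.03},{"dx":0,"dy":0,"dz":0,"rx":0,"ry":0,"rz":0,"hand":0.03}]'>/dev/null; python3 st.py; python3 -m pendant '[{"dx":0,"dy":0,"dz":0.0007,"rx":0,"ry":0,"rz":0,"hand":0.03},{"dx":0,"dy":0,"dz":0,"rx":0,"ry":0,"rz":0,"hand":0.03}]'>/dev/null; python3 st.py
```

```text
t38.17 pos [ 477.2 -191.9   85.8] yawY -0.0 tilt 0.0 F [-0.3 -0.2 -0.7] w 43.8 g 42
t38.33 pos [ 477.3 -192.    85.6] yawY -0.0 tilt 0.0 F [-1.2 -0.3  3.6] w 43.9 g 42
t38.50 pos [ 477.3 -192.    85.6] yawY -0.0 tilt 0.0 F [-2.1  1.3  9.4] w 44.0 g 43
```

```bash
python3 -m pendant '[{"dx":0,"dy":0,"dz":-0.0009,"rx":0,"ry":0,"rz":0,"hand":0.06},{"dx":0,"dy":0,"dz":0,"rx":0,"ry":0,"rz":0,"hand":0.085},{"dx":0,"dy":0,"dz":0,"rx":0,"ry":0,"rz":0,"hand":0.085},{"dx":0,"dy":0,"dz":0,"rx":0,"ry":0,"rz":0,"hand":0.085},{"dx":0,"dy":0,"dz":0,"rx":0,"ry":0,"rz":0,"hand":0.085},{"dx":0,"dy":0,"dz":0,"rx":0,"ry":0,"rz":0,"hand":0.085},{"dx":0,"dy":0,"dz":-0.02,"rx":0,"ry":0,"rz":0,"hand":0.085},{"dx":0,"dy":0,"dz":-0.035,"rx":0,"ry":0,"rz":0,"hand":0.085},{"dx":0,"dy":0,"dz":-0.035,"rx":0,"ry":0,"rz":0,"hand":0.085},{"dx":0,"dy":0,"dz":-0.01,"rx":0,"ry":0,"rz":0,"hand":0.085},{"dx":0,"dy":0,"dz":0,"rx":0,"ry":0,"rz":0,"hand":0.085}]' >/dev/null; python3 -m pendant '[{"dx":0.035,"dy":-0.0045,"dz":0,"rx":0,"ry":0,"rz":0,"hand":0.085},{"dx":0.035,"dy":-0.0045,"dz":0,"rx":0,"ry":0,"rz":0,"hand":0.085},{"dx":0.035,"dy":-0.0045,"dz":0,"rx":0,"ry":0,"rz":0,"hand":0.085},{"dx":0.035,"dy":-0.0045,"dz":0,"rx":0,"ry":0,"rz":0,"hand":0.085},{"dx":0.035,"dy":-0.0045,"dz":0,"rx":0,"ry":0,"rz":0,"hand":0.085},{"dx":0.035,"dy":-0.0045,"dz":0,"rx":0,"ry":0,"rz":0,"hand":0.085},{"dx":0.035,"dy":-0.0045,"dz":0,"rx":0,"ry":0,"rz":0,"hand":0.085},{"dx":0.035,"dy":-0.0045,"dz":0,"rx":0,"ry":0,"rz":0,"hand":0.085},{"dx":0.035,"dy":-0.0045,"dz":0,"rx":0,"ry":0,"rz":0,"hand":0.085},{"dx":0.035,"dy":-0.0045,"dz":0,"rx":0,"ry":0,"rz":0,"hand":0.085},{"dx":0.036,"dy":-0.0045,"dz":0,"rx":0,"ry":0,"rz":0,"hand":0.085}]' >/dev/null; python3 -m pendant '[{"dx":0,"dy":0,"dz":0,"rx":0,"ry":0,"rz":0,"hand":0.085},{"dx":0,"dy":0,"dz":0,"rx":0,"ry":0,"rz":0,"hand":0.085},{"dx":0,"dy":0,"dz":0,"rx":0,"ry":0,"rz":0,"hand":0.085}]'>/dev/null; python3 st.py 427.9 193.9 90
```

```text
t40.58 pos [426.9 193.5 183.7] yawY 0.0 tilt 0.2 F [-1.   0.3 -0.1] w 85.2 g 0
tool shift mm [ 0.5  1.3 93.7]
```

```bash
python3 -m pendant '[{"dx":0.0004,"dy":0.001,"dz":0.019,"rx":0,"ry":0,"rz":0,"hand":0.085},{"dx":0,"dy":0,"dz":0.019,"rx":0,"ry":0,"rz":0,"hand":0.085},{"dx":0,"dy":0,"dz":0.019,"rx":0,"ry":0,"rz":0,"hand":0.085},{"dx":0,"dy":0,"dz":0.019,"rx":0,"ry":0,"rz":0,"hand":0.085},{"dx":0,"dy":0,"dz":0.0175,"rx":0,"ry":0,"rz":0,"hand":0.085},{"dx":0,"dy":0,"dz":0,"rx":0,"ry":0,"rz":0,"hand":0.085},{"dx":0,"dy":0,"dz":0,"rx":0,"ry":0,"rz":0,"hand":0.085},{"dx":0,"dy":0,"dz":0,"rx":0,"ry":0,"rz":0,"hand":0.085}]' 40 >/dev/null;python3 st.py; python3 -m pendant '[{"dx":0,"dy":0,"dz":0,"rx":0,"ry":0,"rz":0,"hand":0.03},{"dx":0,"dy":0,"dz":0,"rx":0,"ry":0,"rz":0,"hand":0.03},{"dx":0,"dy":0,"dz":0,"rx":0,"ry":0,"rz":0,"hand":0.03},{"dx":0,"dy":0,"dz":0,"rx":0,"ry":0,"rz":0,"hand":0.03},{"dx":0,"dy":0,"dz":0,"rx":0,"ry":0,"rz":0,"hand":0.03},{"dx":0,"dy":0,"dz":0,"rx":0,"ry":0,"rz":0,"hand":0.03},{"dx":0,"dy":0,"dz":0,"rx":0,"ry":0,"rz":0,"hand":0.03},{"dx":0,"dy":0,"dz":0,"rx":0,"ry":0,"rz":0,"hand":0.03}]' 40 >/dev/null; python3 st.py; python3 -m pendant '[{"dx":0,"dy":0,"dz":-0.008,"rx":0,"ry":0,"rz":0,"hand":0.03},{"dx":0,"dy":0,"dz":-0.017,"rx":0,"ry":0,"rz":0,"hand":0.03},{"dx":0,"dy":0,"dz":-0.03,"rx":0,"ry":0,"rz":0,"hand":0.03},{"dx":0,"dy":0,"dz":-0.035,"rx":0,"ry":0,"rz":0,"hand":0.03},{"dx":0,"dy":0,"dz":-0.025,"rx":0,"ry":0,"rz":0,"hand":0.03},{"dx":0,"dy":0,"dz":0,"rx":0,"ry":0,"rz":0,"hand":0.03},{"dx":0,"dy":0,"dz":0,"rx":0,"ry":0,"rz":0,"hand":0.03}]' >/dev/null; python3 st.py 408.8 -144.6 95
```

```text
t41.25 pos [429.6 193.6  92.1] yawY -0.1 tilt 0.0 F [-0.3  0.4  0.7] w 85.1 g 0
t41.92 pos [429.2 194.6  92.9] yawY 0.0 tilt 0.1 F [-0.4 -0.5  6.4] w 46.4 g 40
t42.50 pos [429.5 194.7 208.2] yawY 0.0 tilt 0.2 F [-0.1  0.  -1.5] w 46.4 g 41
tool shift mm [-339.5  -21.1  112.8]
```

```bash
python3 -m pendant '[{"dx":-0.02,"dy":-0.002,"dz":0,"rx":0,"ry":0,"rz":0,"hand":0.03},{"dx":-0.0345,"dy":-0.002,"dz":0,"rx":0,"ry":0,"rz":0,"hand":0.03},{"dx":-0.0345,"dy":-0.002,"dz":0,"rx":0,"ry":0,"rz":0,"hand":0.03},{"dx":-0.0345,"dy":-0.002,"dz":0,"rx":0,"ry":0,"rz":0,"hand":0.03},{"dx":-0.0345,"dy":-0.002,"dz":0,"rx":0,"ry":0,"rz":0,"hand":0.03},{"dx":-0.0345,"dy":-0.002,"dz":0,"rx":0,"ry":0,"rz":0,"hand":0.03},{"dx":-0.0345,"dy":-0.002,"dz":0,"rx":0,"ry":0,"rz":0,"hand":0.03},{"dx":-0.0345,"dy":-0.002,"dz":0,"rx":0,"ry":0,"rz":0,"hand":0.03},{"dx":-0.0345,"dy":-0.002,"dz":0,"rx":0,"ry":0,"rz":0,"hand":0.03},{"dx":-0.0277,"dy":-0.002,"dz":0,"rx":0,"ry":0,"rz":0,"hand":0.03},{"dx":-0.015,"dy":-0.0007,"dz":0.01,"rx":0,"ry":0,"rz":0,"hand":0.03},{"dx":0,"dy":0,"dz":0.03,"rx":0,"ry":0,"rz":0,"hand":0.03}]' >/dev/null;  python3 -m pendant '[{"dx":0,"dy":0,"dz":0.03,"rx":0,"ry":0,"rz":0,"hand":0.03},{"dx":0,"dy":0,"dz":0.025,"rx":0,"ry":0,"rz":0,"hand":0.03},{"dx":0,"dy":0,"dz":0.008,"rx":0,"ry":0,"rz":0,"hand":0.03},{"dx":0,"dy":0,"dz":0,"rx":0,"ry":0,"rz":0,"hand":0.03},{"dx":0,"dy":0,"dz":0,"rx":0,"ry":0,"rz":0,"hand":0.03},{"dx":0,"dy":0,"dz":0,"rx":0,"ry":0,"rz":0,"hand":0.03},{"dx":0,"dy":0,"dz":0,"rx":0,"ry":0,"rz":0,"hand":0.03}]' >/dev/null; python3 st.py 408.8 -144 90.9
```

```text
t44.08 pos [ 409.2 -144.7  104.9] yawY 0.0 tilt 0.2 F [ 0.1 -0.3 -1.1] w 46.7 g 42
tool shift mm [ 0.8 -0.4 14. ]
```

```bash
python3 -m pendant '[{"dx":0,"dy":0,"dz":0.007,"rx":0,"ry":0,"rz":0,"hand":0.03},{"dx":0,"dy":0,"dz":0.005,"rx":0,"ry":0,"rz":0,"hand":0.03},{"dx":0,"dy":0,"dz":0,"rx":0,"ry":0,"rz":0,"hand":0.03},{"dx":0,"dy":0,"dz":0,"rx":0,"ry":0,"rz":0,"hand":0.03}]'>/dev/null; python3 st.py 408.8 -144 90.9;  python3 -m pendant '[{"dx":0,"dy":0,"dz":0.0005,"rx":0,"ry":0,"rz":0,"hand":0.03},{"dx":0,"dy":0,"dz":0,"rx":0,"ry":0,"rz":0,"hand":0.03}]'>/dev/null; python3 st.py 408.8 -144 90.9
```

```text
t44.42 pos [ 407.8 -144.1   91.4] yawY -0.0 tilt 0.0 F [ 0.4  0.7 -1.6] w 46.5 g 42
tool shift mm [0.1 1.  0.5]
t44.58 pos [ 408.  -144.3   91.1] yawY -0.0 tilt 0.0 F [ 0.3  0.5 -1.9] w 46.3 g 42
tool shift mm [0.3 0.8 0.2]
```

```bash
python3 -m pendant '[{"dx":0.0002,"dy":0.0005,"dz":0.0004,"rx":0,"ry":0,"rz":0,"hand":0.03},{"dx":0,"dy":0,"dz":0,"rx":0,"ry":0,"rz":0,"hand":0.03}]'>/dev/null; python3 st.py;  python3 -m pendant '[{"dx":0,"dy":0,"dz":0.0005,"rx":0,"ry":0,"rz":0,"hand":0.03},{"dx":0,"dy":0,"dz":0,"rx":0,"ry":0,"rz":0,"hand":0.03}]'>/dev/null; python3 st.py
```

```text
t44.75 pos [ 408.2 -144.2   91. ] yawY 0.0 tilt 0.0 F [-3.   0.4  3.9] w 46.4 g 42
t44.92 pos [ 408.3 -144.2   91. ] yawY 0.0 tilt 0.0 F [-2.6  0.4  8.1] w 46.5 g 43
```

Contact. I'll release, rise, pull the arm back clear of the stand and look.

```bash
python3 -m pendant '[{"dx":0,"dy":0,"dz":-0.0008,"rx":0,"ry":0,"rz":0,"hand":0.06},{"dx":0,"dy":0,"dz":0,"rx":0,"ry":0,"rz":0,"hand":0.085},{"dx":0,"dy":0,"dz":0,"rx":0,"ry":0,"rz":0,"hand":0.085},{"dx":0,"dy":0,"dz":0,"rx":0,"ry":0,"rz":0,"hand":0.085},{"dx":0,"dy":0,"dz":0,"rx":0,"ry":0,"rz":0,"hand":0.085},{"dx":0,"dy":0,"dz":0,"rx":0,"ry":0,"rz":0,"hand":0.085},{"dx":0,"dy":0,"dz":-0.02,"rx":0,"ry":0,"rz":0,"hand":0.085},{"dx":0,"dy":0,"dz":-0.035,"rx":0,"ry":0,"rz":0,"hand":0.085},{"dx":0,"dy":0,"dz":-0.035,"rx":0,"ry":0,"rz":0,"hand":0.085},{"dx":0,"dy":0,"dz":-0.02,"rx":0,"ry":0,"rz":0,"hand":0.085},{"dx":0,"dy":0,"dz":0,"rx":0,"ry":0,"rz":0,"hand":0.085}]' >/dev/null; python3 -m pendant '[{"dx":0.03,"dy":0,"dz":0,"rx":0,"ry":0,"rz":0,"hand":0.085},{"dx":0.03,"dy":0,"dz":0,"rx":0,"ry":0,"rz":0,"hand":0.085},{"dx":0.03,"dy":0,"dz":0,"rx":0,"ry":0,"rz":0,"hand":0.085},{"dx":0.03,"dy":0,"dz":0,"rx":0,"ry":0,"rz":0,"hand":0.085},{"dx":0.03,"dy":0,"dz":0,"rx":0,"ry":0,"rz":0,"hand":0.085},{"dx":0.03,"dy":0,"dz":0,"rx":0,"ry":0,"rz":0,"hand":0.085},{"dx":0.03,"dy":0,"dz":0,"rx":0,"ry":0,"rz":0,"hand":0.085},{"dx":0.03,"dy":0,"dz":0,"rx":0,"ry":0,"rz":0,"hand":0.085},{"dx":0.02,"dy":0,"dz":0,"rx":0,"ry":0,"rz":0,"hand":0.085},{"dx":0,"dy":0,"dz":0,"rx":0,"ry":0,"rz":0,"hand":0.085},{"dx":0,"dy":0,"dz":0,"rx":0,"ry":0,"rz":0,"hand":0.085}]' >/dev/null; python3 st.py
python3 - <<'E'
from h import *
t=img("top"); s=img("scene")
a=cv2.resize(cv2.imread("pics/t1.png"),(400,333)); b=cv2.resize(t["frame"][165:240,245:335,::-1],(400,333),interpolation=2)
c=cv2.resize(s["frame"][110:250,90:320,::-1],(430,262),interpolation=2); c=cv2.copyMakeBorder(c,0,0,0,370,0)
cv2.imwrite("pics/f10.png",np.vstack([np.hstack([a,b]),c]))
E
```

```text
t46.75 pos [407.9 116.5 200. ] yawY 0.1 tilt 0.1 F [-0.8  0.3  0.6] w 84.9 g 0
```

View pics/f10.png

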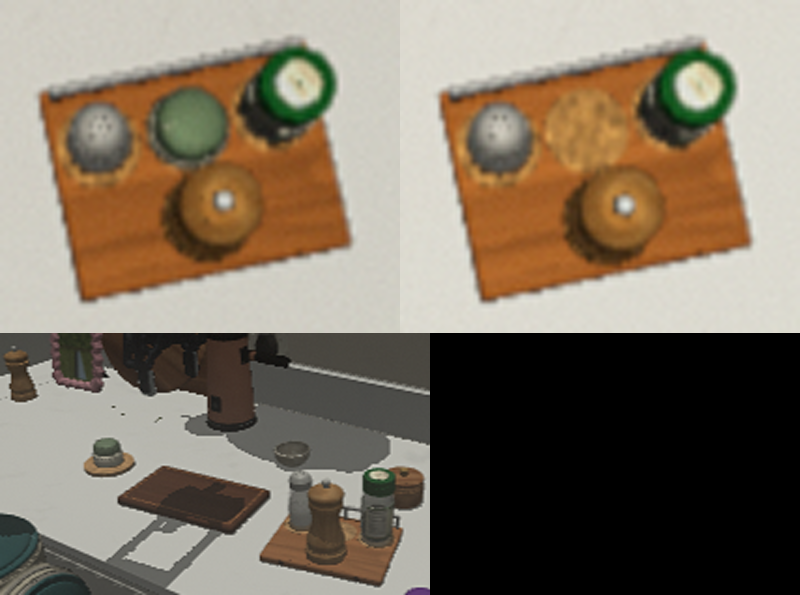

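Before and after (top panes) match to about 1 mm: knob (224,200)→(624,204), jar (298,84)→(698,87), shaker (100,130)→(500,131). The mill is about 1–1.5 mm nearer the front. The timer stands on the coaster (107,455), the board is empty and the robot touches nothing.

```bash
python3 -c "
from rig import manip
print(manip.sign_off())"
```

```text
the job is handed in; nothing more can be done
None
```

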